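Lock the lathe tailstock with the hex key

TASK

Lock the tailstock of the little lathe: take the red-handled hex key from its stand, seat it fully home in the clamp screw's hexagon socket before turning, then with it turn the screw clockwise until it stops, without forcing it. Press on the screw gently, never harder than about 15 N. Then put the key back upright in the hole it came from, right down on its collar, let go of it, and leave everything else where it is.

Things in the scene. Friction and masses are not known exactly. Their poses are not given: they have to be found in the camera images.
- hex_key: T-handle hex key, red handle, about 250 g, standing in one of the stand's two holes. Origin at the middle of its tip (lower end), z up the shank. Round pilot, 15.6 mm diameter, on the lowest 2.5 mm; hex shank 17 mm across flats from there to 70 mm (a pair of flats is square to the key's x axis, the rest every 60 degrees); collar 32 mm diameter from 70 to 76 mm; neck 12 mm diameter up to 100 mm.
- hex_key_grip (a point): middle of the key's red cross-bar, on the shank's axis, 109 mm above the tip; axes as the key's. The bar is 80 mm long along x, 14 mm wide along y, and reaches from 100 to 118 mm above the tip. Grip it across its 14 mm, over the shank.
- small_key: the same T-handle key but with a blue handle and a 10 mm hex: too small for the screw; it stands in the other hole of the stand. Origin at its tip.
- key_stand: fixed wooden block, 70 (x) by 200 (y) by 85 mm high, origin at the centre of its underside; two round holes, 24 mm in diameter and right through, on its y axis 55 mm either side of the centre. Each key stands with its collar on the block's top, its tip 15 mm above the table. The red key may be in either hole.
- lathe: small green bench lathe, fixed. Origin at the centre of the underside of its bed (110 mm in x, 380 mm in y); headstock at +y up to 123 mm high, tailstock at -y up to 110 mm. The clamp screw stands upright on the tailstock's foot, on the lathe's +x side, 27 mm to +x and 125 mm to -y of the origin.
- clamp_screw: big steel cap screw, head 31 mm in diameter and 16 mm high, axis vertical, that clamps the tailstock. Origin at the middle of the head's underside; it sinks with the screw but does not turn with it. The screw rides on a spring washer: a push of more than about 1 N sinks it 0.25 mm per N, up to 10 mm; it comes back up when let go.
- screw_mouth (a point): middle of the screw head's top face, in the mouth of its hexagon socket; z up; sinks with the screw, does not turn with it. The socket is 17.8 mm across flats and 12 mm deep, with a flat floor.
- socket_floor (a point): middle of the socket's floor, 12 mm below its mouth; does not turn with the screw. The angle of the flats differs each time and is not measured, only seen or felt: at a wrong angle just the key's 2.5 mm pilot goes in; at the right one (every 60 degrees, give or take about 5) the key goes down to the floor. Turning has the same 5 degrees of play either way.
- screw_turn (a joint): turn of the screw in rad: it grows as the screw is turned clockwise seen from above; starts between -0.9 and -0.55, and 0 is fully tight against a hard stop. It tells nothing about the angle of the flats. Turning takes about 0.2 N m; it stays where it is left. Do not force it with more than about 0.6 N m.
- screwdriver: screwdriver lying on the table, bystander.
- brush: hand brush lying on the table, bystander.
- pawn: small turned wooden pawn, 48 mm high, bystander.
- offcut_long: pale wood offcut, 50 x 130 x 25 mm, bystander.
- offcut_dark: dark wood block, 60 x 60 x 30 mm, bystander.
- screw_jar: clear jar with a yellow cap, 60 mm wide, 75 mm high, bystander.
Things that resemble listed ones, but are neither listed nor needed, are in the scene too. What is shaped like the hex_key but black or white is not meant.

How it is judged:
On the way, in this order (a step that is already met when the one before it is completed fails the run):
1. the red key stands upright, fully home in the screw's socket (at least 10 mm deep), and the screw has not yet been turned (still below -0.4 rad) (z of hex_key in the frame of screw_mouth below -0.01 m and horizontal distance between hex_key and screw_mouth below 0.003 m and angle between hex_key's own z axis and vertical below 0.09 rad and value of joint screw_turn below -0.4 rad), for 0.2 s.
2. the screw is tight (within 0.06 rad of its stop) with the key still at least 9 mm deep in it (z of hex_key in the frame of screw_mouth below -0.009 m and horizontal distance between hex_key and screw_mouth below 0.003 m and value of joint screw_turn above -0.06 rad), for 0.2 s.
At the end, for the whole second after the job is handed in: the screw is within 0.06 rad of its stop; the red key is back in the hole it came from, its tip within 8 mm of where it started, upright within 5 degrees, at rest and released (value of joint screw_turn above -0.06 rad and distance of hex_key from where it was at the start of the episode below 0.008 m and angle between hex_key's own z axis and vertical below 0.09 rad and linear speed of hex_key below 0.02 m/s); the robot touches nothing.
It fails at once if the screw pressed down hard, sunk more than 5 mm into its spring (about 20 N) (z of screw_mouth in the frame of lathe below 0.062 m).
It fails at once if the screw forced: the key's flats loaded with more than 100 N in all (about 0.8 N m) (contact force between hex_key and clamp_screw above 100 N).
It fails at once if the blue key, or anything else loose on the table, displaced by more than 20 mm (distance of any of small_key, screwdriver, brush, pawn, offcut_long, offcut_dark, screw_jar from where it was at the start of the episode above 0.02 m).
It also fails if it takes over 72 s, if anything falls off the work surface, if the arm or the gripper's body presses on something with over 40 N, if the wrist force passes 120 N, or if a joint passes its speed limit or range.

ROBOT

A 7-joint arm with a two-finger parallel gripper is mounted at the origin on the work surface. World frame = base frame: x ahead of the robot, y to its left, z up, the work surface at z = 0. Lengths are in m, angles in rad, forces in N, time in s.
With the tool pointing down it reaches from about 0.35 to 0.9 m from the base axis. Payload 19.9 kg.
Tool frame: the origin (TCP) lies at the very end of the fingers, on their centre line; the grasp point (between the pads) lies 19 mm behind it; z points along the fingers, y is the direction in which the jaws open and shut (so a half turn about z gives the same grasp; the last joint's range is limited). The gripper opens to 85 mm and grips with 20 to 120 N. Pads are 22 mm wide; open, the fingers measure 114 mm over their backs; the gripper's body (76 mm by 85 mm) begins 54 mm behind the grasp point. The pads swing forward as they close: fully open they stand 13 mm farther back than shut.
Start: joints at [1.071, 0.417, -0.01, 1.614, 0.005, 1.111, -0.053], TCP at [0.276, -0.561, 0.231] pointing down, gripper open.
Joint ranges: [-2.81, 2.81], [-0.39, 2.02], [-1.27, 1.25], [0.06, 2.57], [-1.19, 4.33], [0.19, 2], [-2.82, 2.82]. Speed limits (rad/s): [1.89, 1.89, 2.39, 2.39, 3.01, 3.01, 3.01].

INTERFACE

Orientations are given as a unit quaternion [x, y, z, w].
In Python, from plant import r gives the robot as it stands. The module is installed in compiled form; this text tells all that it offers.
- The arm moves only by the tool carry_out, never from a script. Its argument "targets" is a list of rows, each a list of 7 numbers: the shift along the tool's x, y, z in m, then the turn, a rotation vector about the tool's x, y, z in degrees, then the opening in per cent of the stroke, from 0 (shut) to 100 (fully open). A call has 1 to 5 rows; each row is the pose to reach, as a shift and turn from the pose commanded when the call began, along the tool's axes at that moment; what a row does not reach only later rows make up. A row lasts 1/8 s, in which the tool goes at most 62.5 mm and 10.7 degrees, less where a joint would pass 70% of its speed; a pose out of reach is approached as far as the arm can. A call with a gripper value outside its range is refused whole. The fingers move at their own pace and stop on an object; "squeeze" is the grip in N (left out, the last holds). Time passes only in rows, so rows that repeat a pose let the fingers close. It gives the time, the measured TCP pose, the force and the opening at its end, in the units of the state.
- r.state(): the state, without advancing time (a new reading comes with each control period).
- r.read_camera(name): name is "scene" or "top" or "wrist"; returns the picture (400x640x3 uint8, blue, green, red); there is no depth.
- r.calibration(name): a dict with "fx", "fy", "cx", "cy" (pixels), "pose" (4x4, takes a point from camera to world coordinates); the wrist camera has in their place "T_tool_cam" (4x4, takes a point from camera to tool coordinates, whose origin is the TCP and whose axes are the flange's). Camera axes: x right, y up, looking along -z (the intrinsics and any distortion apply to the point x, -y, -z); pixel columns grow to the right and rows downward; lengths in m; the calibration is good to about 2 mm. The wrist camera is an equidistant fisheye: a pixel r from the principal point sees the ray r / f radians off the axis. A picture is of the moment at which its call begins: read the wrist's pose just before it. calibration takes no time and is no camera call.
- r.sign_off(): hands the job in, once; it reports no verdict.
The state is a dict: "time": time; "q": joint angles; "joint_vel": joint speeds; "effort": joint torques, N m; "position": TCP position; "orientation": TCP orientation; "wrist_force": force on the tool from outside, world axes, zero at the start; "moment": the same for the moment, N m; "opening": finger opening in m.
Only numpy, scipy, OpenCV 4.12 (cv2) and the standard library are available. Lean on these libraries where they do the work, as an engineer would, in place of code of your own. Each camera call takes 0.05 s, during which the arm holds its last target.

## Working session

There is one attempt and no reset: what is moved stays moved. The work goes in short steps, Python scripts to look and compute and a tool call to move; the robot and the scene stay as the last step left them, time stands still between calls to the robot, and variables do not carry over. Pictures are saved under pics/ and viewed, and the job is handed in when it is done.

Besides the shell and the picture viewer there is one more tool, called after ">>>" as name([rows], argument=value, ...), one row to a line, values as JSON. carry_out: Moves the arm, as the interface text tells. Its arguments: {"type":"object","properties":{"targets":{"type":"array"},"squeeze":{"type":"number"}},"required":["targets"]}

```bash
mkdir -p pics; ls; python3 - <<'E'
from plant import r
import cv2
s=r.state(); print({k:s[k] for k in('time','position','orientation','opening','wrist_force')})
for n in("scene","top","wrist"):
    cv2.imwrite(f"pics/{n}0.png",r.read_camera(n)); print(n,r.calibration(n))
E
```

```text
pics
{'time': 0.0, 'position': array([ 0.27609902, -0.56030695,  0.23064584]), 'orientation': array([ 9.73913995e-01,  2.26916586e-01, -1.72728719e-04, -6.02320357e-04]), 'opening': 0.08540408321385566, 'wrist_force': array([0.19704262, 0.33648305, 0.54308166])}
scene {'fx': 442.2119131723005, 'fy': 442.2119131723005, 'cx': 318.78599620726993, 'cy': 198.19429988624708, 'pose': array([[ 0.86979965, -0.35462909,  0.34305507,  0.96507843],
       [ 0.4933835 ,  0.63163347, -0.5980066 , -0.77213067],
       [-0.00461453,  0.68940364,  0.72436271,  0.98720242],
       [ 0.        ,  0.        ,  0.        ,  1.        ]])}
top {'fx': 510.97752528705655, 'fy': 510.97752528705655, 'cx': 317.69396195814016, 'cy': 206.67483775335774, 'pose': array([[-1.22330507e-02,  9.84550973e-01, -1.74670358e-01,
         2.87912634e-01],
       [-9.99924538e-01, -1.22418909e-02,  1.02686007e-03,
        -4.39000344e-02],
       [-1.12729939e-03,  1.74669739e-01,  9.84626432e-01,
         1.65200497e+00],
       [ 0.00000000e+00,  0.00000000e+00,  0.00000000e+00,
         1.00000000e+00]])}
wrist {'fx': 309.70691628693146, 'fy': 309.70691628693146, 'cx': 314.01990270894055, 'cy': 202.02508899654086, 'T_tool_cam': array([[-1.03410946e-03,  9.52401008e-01,  3.04846274e-01,
         7.79296583e-02],
       [ 9.99999183e-01,  1.21393083e-03, -4.00334026e-04,
         6.65812046e-05],
       [-7.51340821e-04,  3.04845611e-01, -9.52401485e-01,
        -1.42619525e-01],
       [ 0.00000000e+00,  0.00000000e+00,  0.00000000e+00,
         1.00000000e+00]])}
```

View pics/scene0.png

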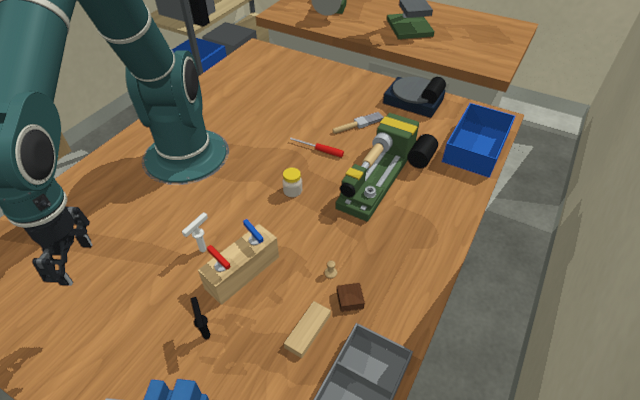

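View pics/top0.png

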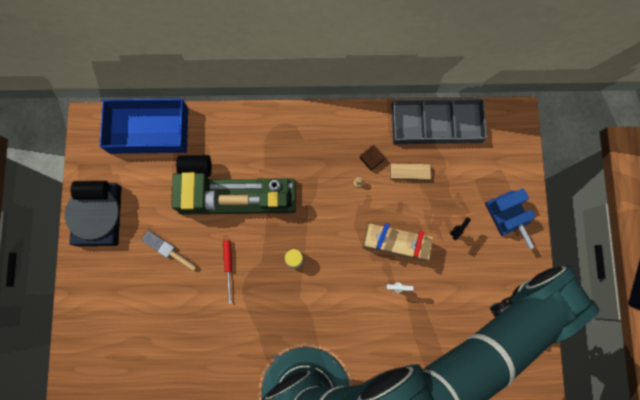

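View pics/wrist0.png

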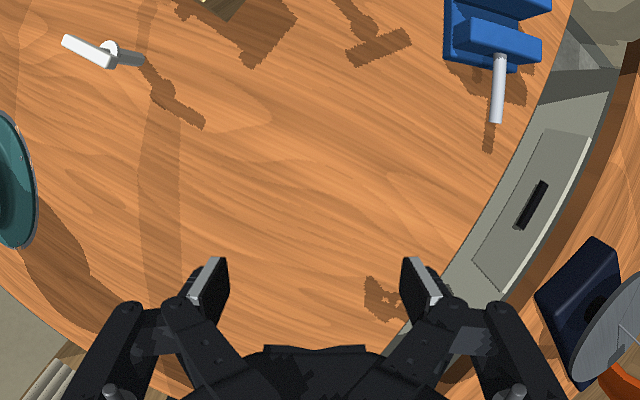

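```bash
cat > h.py <<'E'
import numpy as np, cv2
from scipy.spatial.transform import Rotation as R
from plant import r
def ray(name,u,v,st=None):
    c=r.calibration(name)
    x=(u-c['cx'])/c['fx']; y=(v-c['cy'])/c['fy']
    if name=='wrist':
        st=st or r.state(); T=np.eye(4); T[:3,:3]=R.from_quat(st['orientation']).as_matrix(); T[:3,3]=st['position']
        P=T@c['T_tool_cam']; th=np.hypot(x,y); k=np.sin(th)/max(th,1e-9)
        d=np.array([x*k,-y*k,-np.cos(th)])
    else:
        P=c['pose']; d=np.array([x,-y,-1.])
    return P[:3,3],P[:3,:3]@d
def onz(name,u,v,z,st=None):
    o,d=ray(name,u,v,st); return o+d*(z-o[2])/d[2]
def tri(rays):
    A=np.zeros((3,3));b=np.zeros(3)
    for o,d in rays:
        d=d/np.linalg.norm(d);M=np.eye(3)-np.outer(d,d);A+=M;b+=M@o
    return np.linalg.solve(A,b)
def proj(name,p,st=None):
    c=r.calibration(name)
    if name=='wrist':
        st=st or r.state(); T=np.eye(4); T[:3,:3]=R.from_quat(st['orientation']).as_matrix(); T[:3,3]=st['position']
        P=T@c['T_tool_cam']
    else: P=c['pose']
    q=np.linalg.inv(P)@np.append(p,1); x,y,z=q[0],-q[1],-q[2]
    if name=='wrist':
        rr=np.hypot(x,y); th=np.arctan2(rr,z); k=th/max(rr,1e-9); return c['cx']+c['fx']*x*k,c['cy']+c['fy']*y*k
    return c['cx']+c['fx']*x/z,c['cy']+c['fy']*y/z
def blobs(im,lo,hi,amin=20):
    hsv=cv2.cvtColor(im,cv2.COLOR_BGR2HSV); lo=np.array(lo);hi=np.array(hi)
    m=cv2.inRange(hsv,lo,hi)
    if lo[0]==0: m|=cv2.inRange(hsv,np.array([173,lo[1],lo[2]]),np.array([180,255,255]))
    cs,_=cv2.findContours(m,cv2.RETR_EXTERNAL,cv2.CHAIN_APPROX_NONE)
    return [(c,cv2.contourArea(c),cv2.minAreaRect(c)) for c in cs if cv2.contourArea(c)>=amin]
RED=([0,170,90],[6,255,255]); BLUE=([105,150,60],[125,255,255]); YEL=([22,150,120],[34,255,255])
E
python3 - <<'E'
from h import *
for n in('top','scene'):
    im=cv2.imread(f'pics/{n}0.png')
    for nm,c in(('red',RED),('blue',BLUE)):
        for b in blobs(im,*c,amin=15):
            (u,v),sz,a=b[2]; print(n,nm,np.round((u,v),1),np.round(sz,1),round(a,1),b[1],np.round(onz(n,u,v,.13),3))
a=cv2.imread('pics/top0.png'); s=cv2.imread('pics/scene0.png')
A=cv2.resize(a[165:215,160:310],None,fx=5,fy=5,interpolation=cv2.INTER_CUBIC)
B=cv2.resize(s[120:220,330:440],None,fx=5,fy=5,interpolation=cv2.INTER_CUBIC)
C=cv2.resize(a[215:300,350:480],None,fx=5,fy=5,interpolation=cv2.INTER_CUBIC)
cv2.imwrite('pics/cA.png',A);cv2.imwrite('pics/cB.png',B);cv2.imwrite('pics/cC.png',C)
E
```

```text
top red [226.7 255.5] [31.2  7.7] 87.5 200.5 [0.414 0.227 0.13 ]
top red [418.6 243.5] [ 4.5 26.3] 12.3 84.5 [ 0.442 -0.345  0.13 ]
top blue [382.3 235.9] [ 3.5 25.6] 21.0 58.5 [ 0.467 -0.238  0.13 ]
top blue [511.3 210.6] [35.7 39.8] 66.0 1147.5 [ 0.538 -0.63   0.13 ]
top blue [141.5 123.5] [49. 81.] 90.0 3801.5 [0.828 0.5   0.13 ]
scene red [218.2 256.8] [29.7  6.4] 45.0 159.5 [ 0.445 -0.349  0.13 ]
scene red [329.  149.7] [28.1  7. ] 18.4 161.0 [0.487 0.125 0.13 ]
scene blue [175.5 389.5] [19. 63.] 90.0 856.0 [ 0.569 -0.634  0.13 ]
scene blue [252.7 230.4] [27.   5.5] 49.4 121.0 [ 0.47  -0.242  0.13 ]
scene blue [477.5 138.1] [55.3 65.8] 18.4 3155.0 [0.858 0.395 0.13 ]
scene blue [182.3  45.6] [18.2 11.9] 3.6 87.5 [-0.332  0.401  0.13 ]
scene blue [212.   51.7] [33.7 26.1] 77.5 537.0 [-0.196  0.42   0.13 ]
```

View pics/cA.png

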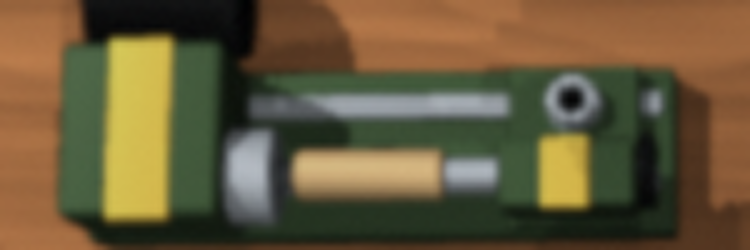

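View pics/cB.png

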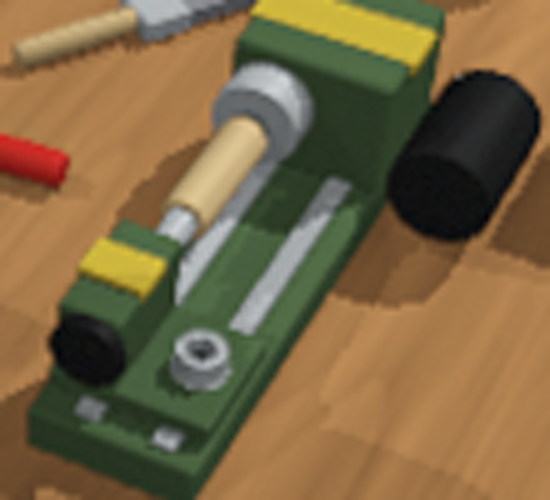

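View pics/cC.png

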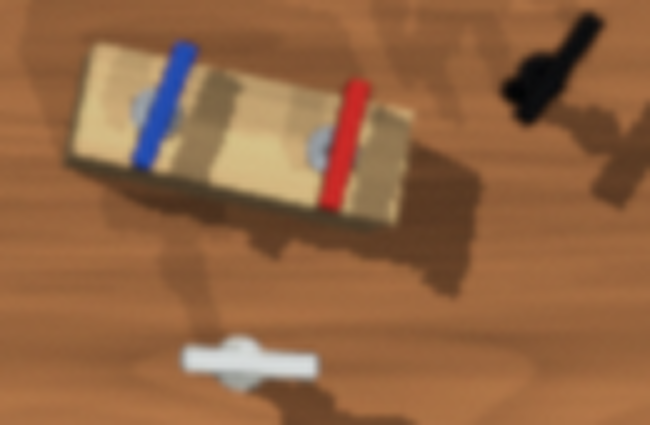

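```bash
python3 - <<'E'
from h import *
a=[ray('top',274.2,184.3),ray('scene',370.3,189.2)]
print('screw',onz('top',274.2,184.3,.067),onz('scene',370.3,189.2,.067),tri(a))
for n,u in(('red',[(418.6,243.5),(218.2,256.8)]),('blue',[(382.3,235.9),(252.7,230.4)])):
    print(n,tri([ray('top',*u[0]),ray('scene',*u[1])]))
for n in('top','scene'):
    im=cv2.imread(f'pics/{n}0.png')
    for nm,c in(('red',RED),('blue',BLUE)):
        for b in blobs(im,*c,amin=15):
            if b[1]<165 and 200<b[2][0][0]<420:
                x0,y0,w,hh=0,0,0,0
                vx,vy,x,y=cv2.fitLine(b[0],cv2.DIST_L2,0,.01,.01).ravel()
                p=onz(n,x-10*vx,y-10*vy,.13);q=onz(n,x+10*vx,y+10*vy,.13);d=q-p
                print(n,nm,b[2][0],np.degrees(np.arctan2(d[1],d[0])))
E
```

```text
screw [0.64295679 0.0916607  0.067     ] [0.64283129 0.0929931  0.067     ] [0.64298242 0.09174342 0.06807879]
red [ 0.44276675 -0.34656618  0.12531467]
blue [ 0.46695475 -0.23879844  0.12469302]
top red (418.6037902832031, 243.52256774902344) -16.1408797032376
top blue (382.2989807128906, 235.92269897460938) -23.268930290442693
scene red (218.25, 256.7500305175781) -15.81853875297608
scene red (328.95001220703125, 149.65000915527344) 4.662824852160657
scene blue (252.66470336914062, 230.3588409423828) -23.6199672757961
```

```bash
cat >> h.py <<'E'
def go(p,yaw,st=None):
    """shift (mm) in tool axes and turn (deg, rotvec in tool) to reach world p with tool x at yaw, tool down"""
    st=st or r.state(); Rt=R.from_quat(st['orientation'])
    y=np.radians(yaw); c,s=np.cos(y),np.sin(y)
    G=R.from_matrix(np.array([[c,s,0],[s,-c,0],[0,0,-1.]]))
    x=Rt.as_matrix()[:,0]
    print('t',round(st['time'],2),'pos',np.round(st['position'],4),'yaw',round(np.degrees(np.arctan2(x[1],x[0])),2),'open',round(st['opening'],4),'F',np.round(st['wrist_force'],1),'M',np.round(st['moment'],2),'q7',round(st['q'][6],2))
    print(' shift',np.round(Rt.inv().apply(np.array(p)-st['position']),4),'turn',np.round((Rt.inv()*G).as_rotvec(degrees=True),2))
E
python3 -c "
from h import *
go([.643,.01,.2],90)"
```

```text
t 0.15 pos [ 0.2761 -0.5604  0.2308] yaw 26.23 open 0.0852 F [-0.2  0.  -0.1] M [0.04 0.01 0.02] q7 -0.05
 shift [ 0.5812 -0.3495  0.0311] turn [-5.000e-02 -3.000e-02 -6.377e+01]
```

>>> carry_out([
  [0.58, -0.35, 0.01, 0, 0, -64, 100],
  [0.58, -0.35, 0.01, 0, 0, -64, 100],
  [0.58, -0.35, 0.01, 0, 0, -64, 100],
  [0.58, -0.35, 0.01, 0, 0, -64, 100],
  [0.58, -0.35, 0.01, 0, 0, -64, 100],
])

```text
time: 0.78
position: [0.4456, -0.2957, 0.2267]
orientation: [0.764, 0.645, -0.0, 0.0]
wrist_force: [1.4, -0.4, 0.4]
opening: 0.0855
```

```bash
python3 -c "
from h import *
go([.643,.01,.2],90)"
```

```text
t 0.78 pos [ 0.4456 -0.2957  0.2267] yaw 80.29 open 0.0855 F [ 1.4 -0.4  0.4] M [-0.11 -0.04  0.03] q7 0.27
 shift [0.3346 0.1431 0.0266] turn [-0.    0.01 -9.71]
```

>>> carry_out([
  [0.33, 0.143, 0.03, 0, 0, -10, 60],
  [0.33, 0.143, 0.03, 0, 0, -10, 60],
  [0.33, 0.143, 0.03, 0, 0, -10, 60],
  [0.33, 0.143, 0.03, 0, 0, -10, 60],
  [0.33, 0.143, 0.03, 0, 0, -10, 60],
])

```text
time: 1.4
position: [0.6175, -0.0363, 0.2004]
orientation: [0.708, 0.707, -0.0, 0.0]
wrist_force: [0.9, -1.1, 0.7]
opening: 0.0511
```

```bash
python3 -c "
from h import *
go([.643,.01,.125],90)"
```

```text
t 1.4 pos [ 0.6175 -0.0363  0.2004] yaw 89.92 open 0.0511 F [ 0.9 -1.1  0.7] M [-0.1  -0.04  0.02] q7 -0.17
 shift [0.0463 0.0254 0.0754] turn [-0.01  0.01 -0.08]
```

>>> carry_out([
  [0.046, 0.025, 0.04, 0, 0, 0, 60],
  [0.046, 0.025, 0.075, 0, 0, 0, 60],
  [0.046, 0.025, 0.075, 0, 0, 0, 60],
  [0.046, 0.025, 0.075, 0, 0, 0, 60],
])

```text
time: 1.9
position: [0.6422, 0.0074, 0.1271]
orientation: [0.708, 0.706, 0.0, 0.0]
wrist_force: [0.0, 0.3, 0.7]
opening: 0.0515
```

```bash
python3 - <<'E'
from h import *
go([.643,.01,.125],90)
st=r.state(); ims=[]
for i in range(4): ims.append(r.read_camera('wrist'))
im=np.mean(ims,0).astype(np.uint8)
np.save('w1.npy',{'im':im,'st':st},allow_pickle=True)
cv2.imwrite('pics/w1.png',im)
u,v=proj('wrist',[.643,.092,.067],st);print(u,v)
u,v=int(u),int(v)
cv2.imwrite('pics/w1c.png',cv2.resize(im[max(v-40,0):v+40,u-50:u+50],None,fx=7,fy=7,interpolation=cv2.INTER_CUBIC))
E
```

```text
t 1.9 pos [0.6422 0.0074 0.1271] yaw 89.89 open 0.0515 F [0.  0.3 0.7] M [ 0.04  0.05 -0.04] q7 -0.28
 shift [0.0026 0.0008 0.0021] turn [ 0.06  0.01 -0.11]
314.97408955297163 95.6548931871778
```

View pics/w1.png

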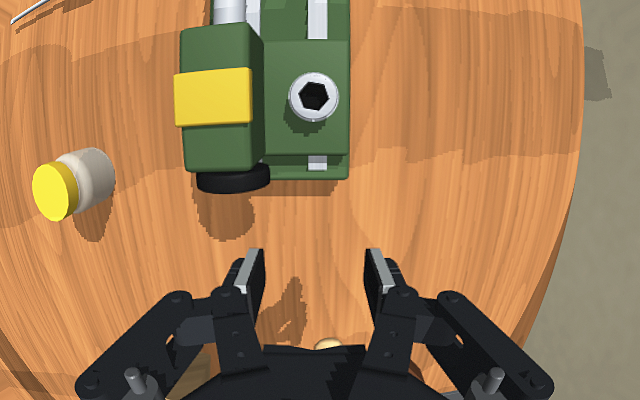

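View pics/w1c.png

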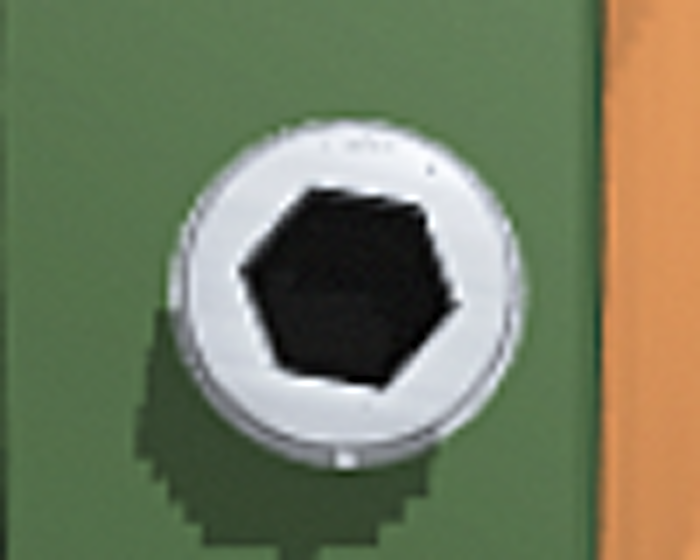

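```bash
python3 - <<'E'
from h import *
d=np.load('w1.npy',allow_pickle=True).item(); im,st=d['im'],d['st']
g=cv2.cvtColor(im,cv2.COLOR_BGR2GRAY); k=6
c=g[60:135,275:355]; c=cv2.resize(c,None,fx=k,fy=k,interpolation=cv2.INTER_CUBIC)
m=(c<90).astype(np.uint8)
cs,_=cv2.findContours(m,cv2.RETR_EXTERNAL,cv2.CHAIN_APPROX_NONE)
def world(cc,z): return np.array([onz('wrist',275+(x+.5)/k-.5,60+(y+.5)/k-.5,z,st)[:2] for x,y in cc[:,0]])
best=[q for q in cs if cv2.pointPolygonTest(q,((315-275)*k,(96-60)*k),False)>0][0]
w=world(best,.067); 
M=cv2.moments((w*1e5).astype(np.float32).reshape(-1,1,2)); ctr=np.array([M['m10'],M['m01']])/M['m00']/1e5
area=M['m00']/1e10; print('hex ctr',ctr,'AF from area',np.sqrt(area*2/np.sqrt(3)))
# radial profile -> 6th harmonic
v=w-ctr; th=np.arctan2(v[:,1],v[:,0]); rr=np.hypot(*v.T); o=np.argsort(th); th,rr=th[o],rr[o]
tg=np.linspace(-np.pi,np.pi,720,endpoint=False); rg=np.interp(tg,th,rr,period=2*np.pi)
# corners at phase
ph=-np.angle(np.sum(rg*np.exp(-1j*6*tg)))*-1/6
cor=np.degrees(np.angle(np.sum(rg*np.exp(1j*6*tg)))/6)
print('corner angle mod60',cor%60,'flat-normal angle mod60',(cor+30)%60,'r max/min',rr.max(),rr.min())
ap=cv2.approxPolyDP((w*1e5).astype(np.float32).reshape(-1,1,2),150,True)[:,0]/1e5
print(len(ap),np.round(np.degrees(np.arctan2(*(ap-ctr).T[::-1]))%60,1))
# outer head: bright disc
hs=cv2.cvtColor(im,cv2.COLOR_BGR2HSV); 
mm=((hs[...,1]<60)&(hs[...,2]>140)).astype(np.uint8)
cs,_=cv2.findContours(mm[60:135,275:355],cv2.RETR_EXTERNAL,cv2.CHAIN_APPROX_NONE)
q=max(cs,key=cv2.contourArea); (x,y),rad=cv2.minEnclosingCircle(q); e=cv2.fitEllipse(q); print('ellipse',e,onz('wrist',275+e[0][0],60+e[0][1],.067,st))
E
```

```text
hex ctr [0.64190032 0.0920572 ] AF from area 0.01715150610482328
corner angle mod60 49.68822743209799 flat-normal angle mod60 19.68822743209799 r max/min 0.009997635635343368 0.008427666434354096
6 [49.1 52.5 49.7 48.7 49.9 42.9]
ellipse ((38.782413482666016, 35.40751647949219), (46.93846130371094, 49.61801528930664), 109.02323913574219) [0.64223539 0.09216418 0.067     ]
```

```bash
python3 -c "
from h import *
go([.4428,-.3466,.215],-16)"
```

```text
t 2.1 pos [0.6422 0.0075 0.1272] yaw 89.89 open 0.0512 F [-0.6  0.1 -0.3] M [-0.03  0.01 -0.02] q7 -0.28
 shift [-0.3545 -0.1986 -0.0881] turn [ 9.0000e-02 -9.0000e-02  1.0589e+02]
```

>>> carry_out([
  [-0.05, -0.02, -0.03, 0, 0, 10, 60],
  [-0.354, -0.199, -0.088, 0, 0, 106, 60],
  [-0.354, -0.199, -0.088, 0, 0, 106, 60],
  [-0.354, -0.199, -0.088, 0, 0, 106, 60],
  [-0.354, -0.199, -0.088, 0, 0, 106, 60],
])

```text
time: 2.72
position: [0.4951, -0.2562, 0.1977]
orientation: [0.949, 0.314, 0.001, 0.001]
wrist_force: [1.3, -0.1, 0.0]
opening: 0.0513
```

```bash
python3 -c "
from h import *
go([.4428,-.3466,.205],-16)"
```

```text
t 2.73 pos [ 0.4951 -0.2562  0.1977] yaw 36.6 open 0.0513 F [ 1.3 -0.1  0. ] M [ 0.01 -0.06 -0.01] q7 -0.58
 shift [-0.0959  0.0414 -0.0073] turn [ 0.06 -0.09 52.6 ]
```

>>> carry_out([
  [-0.096, 0.041, -0.007, 0, 0, 53, 60],
  [-0.096, 0.041, -0.007, 0, 0, 53, 60],
  [-0.096, 0.041, -0.007, 0, 0, 53, 60],
  [-0.096, 0.041, -0.007, 0, 0, 53, 60],
  [-0.096, 0.041, -0.007, 0, 0, 53, 60],
])

```text
time: 3.35
position: [0.4442, -0.3451, 0.2041]
orientation: [0.99, -0.143, 0.001, 0.0]
wrist_force: [0.1, 0.5, 0.8]
opening: 0.0514
```

```bash
python3 - <<'E'
from h import *
go([.4428,-.3466,.205],-16)
st=r.state(); im=r.read_camera('wrist'); cv2.imwrite('pics/w2.png',im); cv2.imwrite('pics/s2.png',r.read_camera('scene'))
E
```

```text
t 3.35 pos [ 0.4442 -0.3451  0.2041] yaw -16.4 open 0.0514 F [0.1 0.5 0.8] M [-0.   -0.01 -0.02] q7 -1.25
 shift [-0.0009  0.0018 -0.0009] turn [ 0.01 -0.07 -0.4 ]
```

View pics/w2.png

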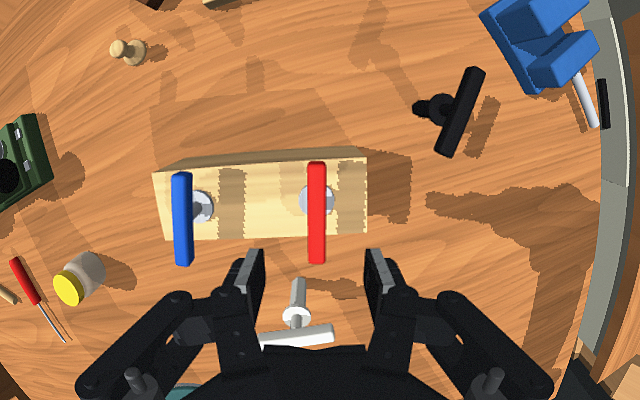

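```bash
python3 - <<'E'
from h import *
st=r.state(); im=cv2.imread('pics/w2.png')
for nm,col in(('red',RED),('blue',BLUE)):
  for b in blobs(im,*col,amin=500):
    c=b[0]; 
    if not(150<b[2][0][0]<340): continue
    w=np.array([onz('wrist',*p,.133,st)[:2] for p in c[:,0]],np.float32)
    (cx,cy),sz,a=cv2.minAreaRect(w*1e4); vx,vy,*_=cv2.fitLine(w,cv2.DIST_L2,0,.001,.001).ravel()
    print(nm,b[2][0],'ctr',cx/1e4,cy/1e4,np.array(sz)/10,'mm', a,'dir',np.degrees(np.arctan2(vy,vx)))
print('white',tri([ray('top',400,287),ray('scene',195,223)]))
for p in [(0.4428,-.3466)]:
  print([proj('wrist',[*p,z],st) for z in(.133,.09)])
s=cv2.imread('pics/s2.png');cv2.imwrite('pics/s2c.png',cv2.resize(s[180:320,150:320],None,fx=4,fy=4,interpolation=cv2.INTER_CUBIC))
E
```

```text
red (316.0, 212.0) ctr 0.4435833984375 -0.3466243896484375 [13.02689056 80.27946167] mm 74.03895568847656 dir -16.063314
blue (182.10911560058594, 218.53759765625) ctr 0.467187353515625 -0.2433246337890625 [17.66480713 81.10606079] mm 67.16632080078125 dir -24.571503
white [ 0.31564116 -0.28655822  0.11490916]
[(np.float64(316.49965177850277), np.float64(216.00867797782527)), (np.float64(316.07404095085235), np.float64(198.84251286196076))]
```

View pics/s2c.png

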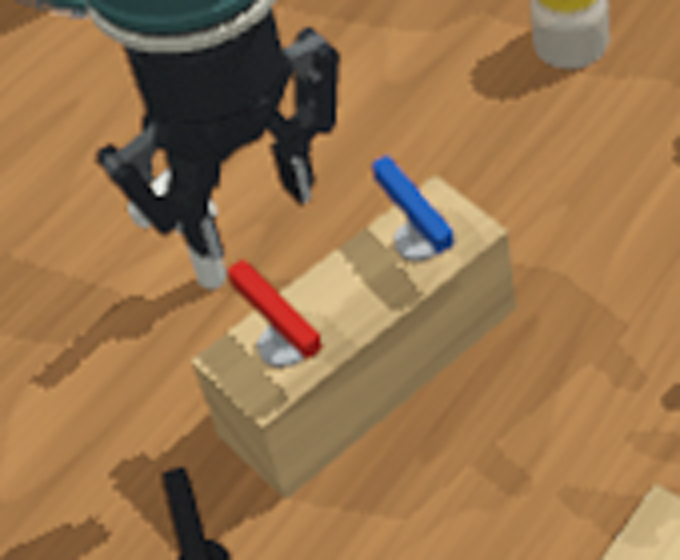

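>>> carry_out([
  [0, 0.0015, 0.03, 0, 0, 0, 60],
  [0, 0.0015, 0.06, 0, 0, 0, 60],
  [0, 0.0015, 0.09, 0, 0, 0, 60],
  [0, 0.0015, 0.1, 0, 0, 0, 60],
  [0, 0.0015, 0.1, 0, 0, 0, 60],
])

```text
time: 4.08
position: [0.4439, -0.3463, 0.1035]
orientation: [0.99, -0.139, -0.0, -0.0]
wrist_force: [0.2, -0.1, 0.6]
opening: 0.0511
```

```bash
python3 -c "
from h import *
go([.4435,-.3466,.105],-16.1)"
```

```text
t 4.08 pos [ 0.4439 -0.3463  0.1035] yaw -15.92 open 0.0511 F [ 0.2 -0.1  0.6] M [-0.04 -0.06  0.03] q7 -1.24
 shift [-0.0003  0.0004 -0.0015] turn [-0.01  0.01  0.18]
```

>>> carry_out([
  [0, 0, 0, 0, 0, 0, 5],
  [0, 0, 0, 0, 0, 0, 5],
  [0, 0, 0, 0, 0, 0, 5],
  [0, 0, 0, 0, 0, 0, 5],
], squeeze=80)

```text
time: 4.58
position: [0.4442, -0.3466, 0.1043]
orientation: [0.99, -0.139, 0.001, 0.0]
wrist_force: [-2.2, 0.1, 7.8]
opening: 0.013
```

```bash
python3 -c "
from h import *
go([.4435,-.3466,.105],-16.1)"
```

```text
t 4.58 pos [ 0.4442 -0.3466  0.1043] yaw -16.02 open 0.013 F [-2.2  0.1  7.8] M [0.15 0.43 0.07] q7 -1.24
 shift [-0.0007  0.0002 -0.0007] turn [ 0.03 -0.08  0.08]
```

>>> carry_out([
  [0, 0, -0.02, 0, 0, 0, 5],
  [0, 0, -0.06, 0, 0, 0, 5],
  [0, 0, -0.1, 0, 0, 0, 5],
  [0, 0, -0.145, 0, 0, 0, 5],
  [0, 0, -0.145, 0, 0, 0, 5],
])

```text
time: 5.2
position: [0.445, -0.3471, 0.2518]
orientation: [0.99, -0.139, 0.003, 0.001]
wrist_force: [0.2, -0.4, -3.4]
opening: 0.0127
```

```bash
python3 - <<'E'
from h import *
go([.642,.092,.2],79.7)
cv2.imwrite('pics/w3.png',r.read_camera('wrist'))
E
```

```text
t 5.2 pos [ 0.445  -0.3471  0.2518] yaw -16.02 open 0.0127 F [ 0.2 -0.4 -3.4] M [-0.01 -0.01  0.04] q7 -1.24
 shift [ 0.068  -0.4765  0.0513] turn [  0.34  -0.15 -95.72]
```

View pics/w3.png

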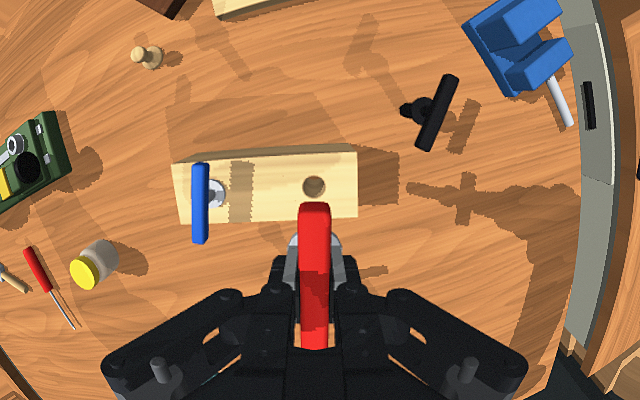

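>>> carry_out([
  [0.068, -0.476, 0, 0, 0, -96, 5],
  [0.068, -0.476, 0, 0, 0, -96, 5],
  [0.068, -0.476, 0, 0, 0, -96, 5],
  [0.068, -0.476, 0, 0, 0, -96, 5],
  [0.068, -0.476, 0, 0, 0, -96, 5],
])

```text
time: 5.88
position: [0.5717, -0.0591, 0.247]
orientation: [0.945, 0.326, -0.001, -0.0]
wrist_force: [0.1, -1.0, -1.1]
opening: 0.0127
```

```bash
python3 - <<'E'
from h import *
go([.642,.092,.24],79.7)
E
```

```text
t 5.88 pos [ 0.5717 -0.0591  0.247 ] yaw 38.05 open 0.0127 F [ 0.1 -1.  -1.1] M [-0.06 -0.07 -0.04] q7 -0.94
 shift [ 0.1486 -0.0757  0.007 ] turn [-9.000e-02  4.000e-02 -4.165e+01]
```

>>> carry_out([
  [0.1486, -0.0757, 0.007, 0, 0, -41.7, 5],
  [0.1486, -0.0757, 0.007, 0, 0, -41.7, 5],
  [0.1486, -0.0757, 0.007, 0, 0, -41.7, 5],
  [0.1486, -0.0757, 0.007, 0, 0, -41.7, 5],
  [0.1486, -0.0757, 0.007, 0, 0, -41.7, 5],
])

```text
time: 6.5
position: [0.6425, 0.0896, 0.2396]
orientation: [0.77, 0.639, -0.001, -0.001]
wrist_force: [-0.2, -0.0, -2.8]
opening: 0.0128
```

```bash
python3 - <<'E'
from h import *
go([.642,.092,.2],79.7)
E
```

```text
t 6.5 pos [0.6425 0.0896 0.2396] yaw 79.37 open 0.0128 F [-0.2 -0.  -2.8] M [ 0.03 -0.03  0.  ] q7 -0.54
 shift [ 0.0022 -0.0008  0.0396] turn [-0.14  0.02 -0.33]
```

>>> carry_out([
  [0.0022, -0.0008, 0.03, 0, 0, -0.3, 5],
  [0.0022, -0.0008, 0.065, 0, 0, -0.3, 5],
  [0.0022, -0.0008, 0.065, 0, 0, -0.3, 5],
])

```text
time: 6.88
position: [0.6411, 0.0908, 0.1737]
orientation: [0.769, 0.639, -0.002, -0.001]
wrist_force: [0.0, 0.2, -0.6]
opening: 0.0128
```

```bash
python3 - <<'E'
from h import *
go([.642,.092,.16],79.7)
st=r.state()
w=r.read_camera('wrist');s=r.read_camera('scene');t=r.read_camera('top')
for n,i in(('w4',w),('s4',s),('t4',t)): cv2.imwrite(f'pics/{n}.png',i)
for n in('scene','wrist','top'):print(n,proj(n,[.642,.092,.067],st),proj(n,[.642,.092,.085],st))
cv2.imwrite('pics/s4c.png',cv2.resize(s[130:230,330:430],None,fx=6,fy=6,interpolation=cv2.INTER_CUBIC))
E
```

```text
t 6.88 pos [0.6411 0.0908 0.1737] yaw 79.44 open 0.0128 F [ 0.   0.2 -0.6] M [-0.01 -0.07 -0.02] q7 -0.57
 shift [0.0013 0.0007 0.0137] turn [-0.26  0.1  -0.26]
scene (np.float64(369.89779327142276), np.float64(189.31146212701648)) (np.float64(370.38931328832297), np.float64(184.93764693251717))
wrist (np.float64(315.4580092226132), np.float64(198.02581816600838)) (np.float64(315.459424125342), np.float64(204.76995052720784))
top (np.float64(274.0923381013231), np.float64(184.59569529041784)) (np.float64(273.60429088553076), np.float64(183.3506329526279))
```

View pics/s4c.png

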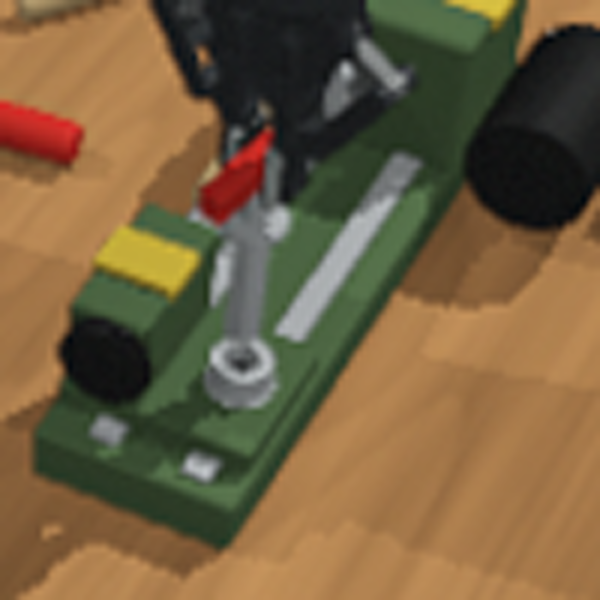

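View pics/w4.png

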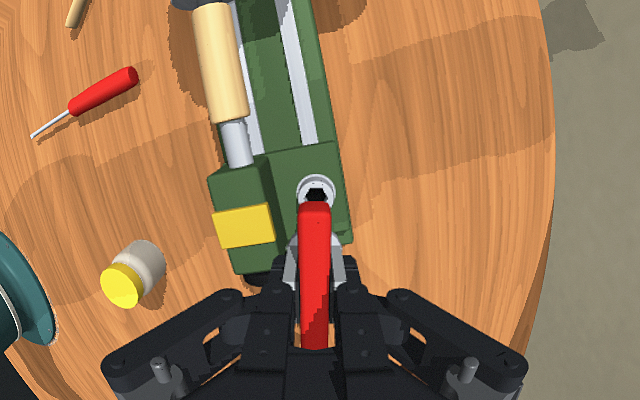

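```bash
python3 - <<'E'
from h import *
st=r.state(); im=cv2.imread('pics/w4.png')
Rt=R.from_quat(st['orientation'])
zt=st['position'][2]-.0893+.118
b=max([b for b in blobs(im,*RED,amin=500) if b[2][0][0]>250],key=lambda b:b[1])
P=b[0][:,0].astype(float)
def tool(u,v,z): return Rt.inv().apply(onz('wrist',u,v,z,st)-st['position'])
T=np.array([tool(*p,zt) for p in P])
xm=T[:,0].max(); print('bar far end x',np.sort(T[:,0])[-12:].round(4)); 
for lo,hi in((.015,.03),(.0,.015)):
  s=T[(T[:,0]>lo)&(T[:,0]<hi)]; print('y edges',np.median(s[s[:,1]<0][:,1]),np.median(s[s[:,1]>0][:,1]))
# screw head outer arc
hs=cv2.cvtColor(im,cv2.COLOR_BGR2HSV)
c=cv2.resize(im[170:215,290:345],None,fx=12,fy=12,interpolation=cv2.INTER_CUBIC); cv2.imwrite('pics/w4c.png',c)
E
```

```text
bar far end x [0.0418 0.0418 0.0418 0.0418 0.0418 0.0418 0.0418 0.0418 0.0418 0.0418
 0.0418 0.0418]
y edges -0.006602701558847189 0.006341632294766899
y edges -0.006144494381329959 0.006047937009986585
```

View pics/w4c.png

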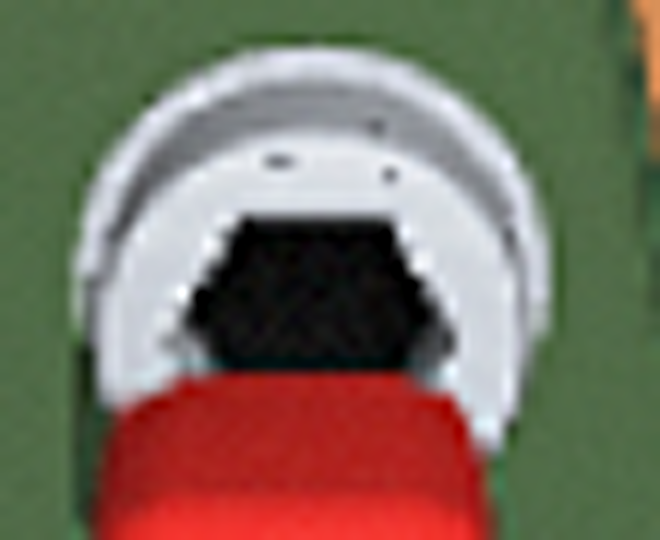

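```bash
python3 - <<'E'
from h import *
st=r.state(); Rt=R.from_quat(st['orientation'])
def tool(u,v,z): return (Rt.inv().apply(onz('wrist',u,v,z,st)-st['position'])*1000).round(2)
tip=st['position'][2]-.0893
print('bar end bottom edge',tool(314.5,200.5,tip+.1),' top edge',tool(314.5,210.5,tip+.118))
print('hex far flat',tool(315.9,187.7,.067), 'minus 8.9 in x = centre')
print('hex corners', tool(290+187/12-.5,170+315/12-.5,.067), tool(290+447/12-.5,170+330/12-.5,.067))
E
```

```text
bar end bottom edge [ 36.32   0.19 -10.68]  top edge [ 37.9    0.16 -28.68]
hex far flat [  9.43   1.57 110.67] minus 8.9 in x = centre
hex corners [  2.33  -7.66 110.65] [  1.19  10.85 110.68]
```

```bash
python3 - <<'E'
import cv2
im=cv2.imread('pics/w4.png'); cv2.imwrite('pics/w4d.png',cv2.resize(im[185:385,230:400],None,fx=3,fy=3,interpolation=cv2.INTER_CUBIC))
E
```

```text
(no output)
```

View pics/w4d.png

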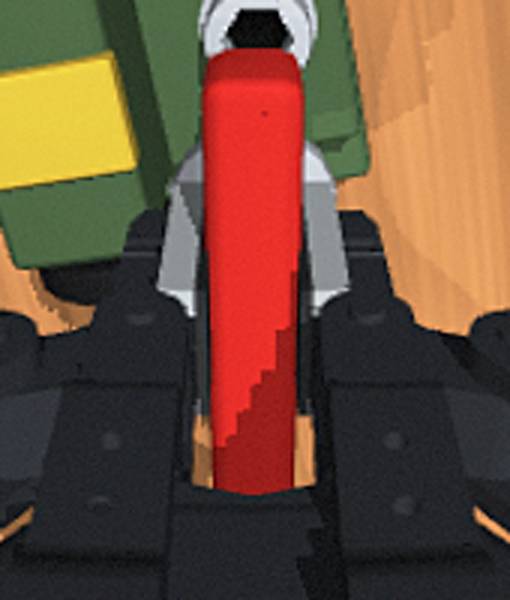

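>>> carry_out([
  [0.002, 0.001, 0, -0.26, 0.1, -0.26, 5],
  [0.002, 0.001, 0.008, -0.26, 0.1, -0.26, 5],
  [0.002, 0.001, 0.015, -0.26, 0.1, -0.26, 5],
  [0.002, 0.001, 0.015, -0.26, 0.1, -0.26, 5],
])

```text
time: 7.52
position: [0.6436, 0.0936, 0.1604]
orientation: [0.766, 0.642, 0.002, 0.001]
wrist_force: [0.1, -0.5, -1.6]
opening: 0.0132
```

```bash
python3 - <<'E'
from h import *
go([.642,.092,.1563],79.7)
st=r.state()
s=r.read_camera('scene');w=r.read_camera('wrist')
cv2.imwrite('pics/w5.png',w)
a=cv2.resize(s[150:210,345:400],None,fx=7,fy=7,interpolation=cv2.INTER_CUBIC)
b=cv2.resize(w[150:210,285:345],None,fx=7,fy=7,interpolation=cv2.INTER_CUBIC)
cv2.imwrite('pics/s5c.png',np.hstack([a,b]))
E
```

```text
t 7.53 pos [0.6436 0.0936 0.1604] yaw 79.94 open 0.0132 F [ 0.1 -0.5 -1.6] M [ 0.05  0.05 -0.01] q7 -0.57
 shift [-0.0019 -0.0013  0.0041] turn [ 0.18 -0.08  0.24]
```

View pics/s5c.png

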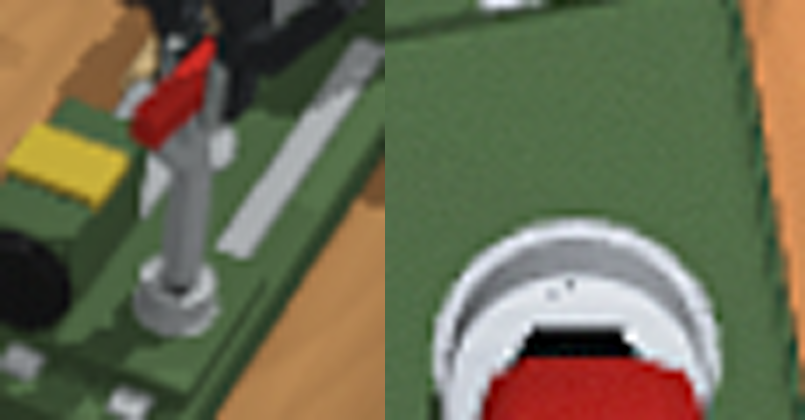

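```bash
python3 - <<'E'
from h import *
st=r.state(); Rt=R.from_quat(st['orientation'])
def tool(u,v,z): return (Rt.inv().apply(onz('wrist',u,v,z,st)-st['position'])*1000).round(2)
print('hex far flat',tool(312.1,150+328/7-.5,.067), 'corners',tool(285+140/7-.5,150+328/7,.067),tool(285+247/7-.5,150+328/7,.067))
print('ring top',tool(312,150+220/7-.5,.067))
print('world', onz('wrist',312.1,150+328/7-.5,.067,st)-8.9e-3*Rt.as_matrix()[:,0])
go([.642,.092,.1563],79.7)
E
```

```text
hex far flat [ 6.73 -1.57 94.19] corners [ 6.33 -7.64 94.16] [ 6.3   4.57 94.21]
ring top [19.41 -1.61 94.21]
world [0.64251598 0.09205087 0.06698393]
t 7.62 pos [0.644  0.0938 0.1612] yaw 79.95 open 0.0125 F [ 0.6  0.4 -1.9] M [0.04 0.03 0.01] q7 -0.57
 shift [-0.0021 -0.0017  0.0049] turn [ 0.25 -0.1   0.25]
```

>>> carry_out([
  [-0.0009, -0.0017, 0, 0.1, 0, 0, 5],
  [-0.0009, -0.0017, 0.002, 0.1, 0, 0, 5],
  [-0.0009, -0.0017, 0.004, 0.1, 0, 0, 5],
  [-0.0009, -0.0017, 0.004, 0.1, 0, 0, 5],
])

```text
time: 8.12
position: [0.6421, 0.0931, 0.157]
orientation: [0.766, 0.642, 0.001, 0.0]
wrist_force: [-0.0, 0.3, -1.9]
opening: 0.0126
```

```bash
python3 - <<'E'
from h import *
go([.642,.092,.1563],79.7);r.read_camera('top');go([.642,.092,.1563],79.7)
E
```

```text
t 8.12 pos [0.6421 0.0931 0.157 ] yaw 79.95 open 0.0126 F [-0.   0.3 -1.9] M [ 0.01  0.01 -0.03] q7 -0.57
 shift [-0.0011  0.0001  0.0007] turn [ 0.14 -0.1   0.25]
t 8.18 pos [0.6421 0.0932 0.1571] yaw 79.95 open 0.0129 F [ 0.4  0.6 -2.7] M [ 0.    0.09 -0.  ] q7 -0.57
 shift [-0.0012  0.0001  0.0008] turn [ 0.15 -0.1   0.25]
```

>>> carry_out([
  [0, 0, 0.001, 0, 0, 0, 5],
  [0, 0, 0.002, 0, 0, 0, 5],
  [0, 0, 0.003, 0, 0, 0, 5],
  [0, 0, 0.003, 0, 0, 0, 5],
])

```text
time: 8.68
position: [0.6422, 0.0934, 0.1542]
orientation: [0.766, 0.642, 0.002, 0.0]
wrist_force: [0.0, 1.3, -1.0]
opening: 0.0129
```

```bash
python3 - <<'E'
from h import *
go([.642,.092,.1563],79.7)
E
```

```text
t 8.68 pos [0.6422 0.0934 0.1542] yaw 79.96 open 0.0129 F [ 0.   1.3 -1. ] M [ 0.29 -0.17 -0.03] q7 -0.57
 shift [-0.0014  0.0001 -0.0022] turn [ 0.15 -0.12  0.26]
```

>>> carry_out([
  [0.0005, 0, 0.001, 0, 0, 0, 5],
  [0.0005, 0, 0.002, 0, 0, 0, 5],
  [0.0005, 0, 0.002, 0, 0, 0, 5],
])

```text
time: 9.05
position: [0.6424, 0.0937, 0.1524]
orientation: [0.766, 0.642, 0.002, 0.001]
wrist_force: [-0.3, 0.3, 2.7]
opening: 0.013
```

```bash
python3 - <<'E'
from h import *
go([.642,.092,.1563],79.7)
E
```

```text
t 9.05 pos [0.6424 0.0937 0.1524] yaw 79.95 open 0.013 F [-0.3  0.3  2.7] M [ 0.05  0.1  -0.02] q7 -0.58
 shift [-0.0017 -0.0001 -0.0039] turn [ 0.17 -0.11  0.24]
```

>>> carry_out([
  [0.0006, 0, 0, 0, 0, 0, 5],
  [0.0006, 0, 0, 0, 0, 0, 5],
])

```text
time: 9.3
position: [0.6425, 0.0941, 0.1523]
orientation: [0.766, 0.642, 0.002, 0.001]
wrist_force: [-0.8, 0.1, 3.5]
opening: 0.0128
```

```bash
python3 - <<'E'
from h import *
go([.642,.092,.1563],79.7)
E
```

```text
t 9.3 pos [0.6425 0.0941 0.1523] yaw 79.94 open 0.0128 F [-0.8  0.1  3.5] M [-0.26  0.08 -0.05] q7 -0.58
 shift [-0.0022 -0.0001 -0.004 ] turn [ 0.17 -0.09  0.24]
```

>>> carry_out([
  [-0.0005, 0, 0, 0, 0, 0, 5],
  [-0.0005, -0.0005, 0, 0, 0, 0, 5],
  [-0.0005, -0.0005, 0, 0, 0, 0, 5],
])

```text
time: 9.68
position: [0.642, 0.0939, 0.1524]
orientation: [0.766, 0.642, 0.002, 0.001]
wrist_force: [1.7, -0.3, 2.7]
opening: 0.0126
```

```bash
python3 - <<'E'
from h import *
go([.642,.092,.1563],79.7)
E
```

```text
t 9.68 pos [0.642  0.0939 0.1524] yaw 79.95 open 0.0126 F [ 1.7 -0.3  2.7] M [-0.09 -0.3   0.01] q7 -0.58
 shift [-0.0019  0.0004 -0.0039] turn [ 0.18 -0.11  0.25]
```

>>> carry_out([
  [-0.0001, 0.0003, 0, 0, 0, 2, 5],
  [-0.0001, 0.0003, 0, 0, 0, 4, 5],
  [-0.0001, 0.0003, 0, 0, 0, 4, 5],
])

```text
time: 10.05
position: [0.6422, 0.0938, 0.1523]
orientation: [0.789, 0.615, 0.002, 0.001]
wrist_force: [0.8, 0.3, 3.0]
opening: 0.0128
```

```bash
python3 - <<'E'
from h import *
go([.642,.092,.1563],79.7)
E
```

```text
t 10.05 pos [0.6422 0.0938 0.1523] yaw 75.9 open 0.0128 F [0.8 0.3 3. ] M [-0.04 -0.39  0.06] q7 -0.64
 shift [-0.0018  0.0003 -0.004 ] turn [ 0.16 -0.11 -3.8 ]
```

>>> carry_out([
  [0, 0.0004, 0, 0, 0, -3, 5],
  [0, 0.0004, 0, 0, 0, -3, 5],
])

```text
time: 10.3
position: [0.6423, 0.0937, 0.1521]
orientation: [0.772, 0.636, 0.001, 0.0]
wrist_force: [-0.7, 0.1, 3.3]
opening: 0.0127
```

```bash
python3 - <<'E'
from h import *
go([.642,.092,.1563],79.7)
E
```

```text
t 10.3 pos [0.6423 0.0937 0.1521] yaw 78.95 open 0.0127 F [-0.7  0.1  3.3] M [0.11 0.03 0.01] q7 -0.59
 shift [-0.0017  0.     -0.0042] turn [ 0.13 -0.1  -0.75]
```

>>> carry_out([
  [0, 0, -0.0012, 0, 0, -0.7, 5],
  [0.0008, 0, -0.0012, 0, 0, -0.7, 5],
  [0.0008, 0, -0.0002, 0, 0, -0.7, 5],
  [0.0008, 0, 0.0003, 0, 0, -0.7, 5],
])

```text
time: 10.8
position: [0.6426, 0.0944, 0.1519]
orientation: [0.768, 0.64, 0.001, 0.0]
wrist_force: [-0.3, 1.5, -1.4]
opening: 0.0132
```

```bash
python3 - <<'E'
from h import *
go([.642,.092,.1563],79.7)
E
```

```text
t 10.8 pos [0.6426 0.0944 0.1519] yaw 79.63 open 0.0132 F [-0.3  1.5 -1.4] M [ 0.2   0.18 -0.03] q7 -0.58
 shift [-0.0024 -0.0001 -0.0044] turn [ 0.15 -0.1  -0.07]
```

>>> carry_out([
  [0.0004, 0, 0.001, 0, 0, 0, 5],
  [0.0004, 0, 0.002, 0, 0, 0, 5],
  [0.0004, 0, 0.003, 0, 0, 0, 5],
])

```text
time: 11.18
position: [0.6427, 0.0948, 0.1487]
orientation: [0.768, 0.64, 0.001, 0.0]
wrist_force: [0.7, 0.5, -1.7]
opening: 0.0128
```

```bash
python3 - <<'E'
from h import *
go([.642,.092,.1563],79.7)
E
```

```text
t 11.18 pos [0.6427 0.0948 0.1487] yaw 79.65 open 0.0128 F [ 0.7  0.5 -1.7] M [ 0.07  0.02 -0.01] q7 -0.58
 shift [-0.0028 -0.0001 -0.0076] turn [ 0.14 -0.1  -0.05]
```

>>> carry_out([
  [0, 0, 0.001, 0, 0, 0, 5],
  [0, 0, 0.002, 0, 0, 0, 5],
  [0, 0, 0.003, 0, 0, 0, 5],
  [0, 0, 0.004, 0, 0, 0, 5],
])

```text
time: 11.68
position: [0.6427, 0.0948, 0.1449]
orientation: [0.768, 0.64, 0.002, 0.0]
wrist_force: [0.1, 0.3, -1.4]
opening: 0.0124
```

```bash
python3 - <<'E'
from h import *
go([.642,.092,.1563],79.7)
E
```

```text
t 11.68 pos [0.6427 0.0948 0.1449] yaw 79.65 open 0.0124 F [ 0.1  0.3 -1.4] M [0.08 0.1  0.01] q7 -0.59
 shift [-0.0029 -0.0002 -0.0114] turn [ 0.15 -0.1  -0.05]
```

>>> carry_out([
  [0, 0, 0.0008, 0, 0, 0, 5],
  [0, 0, 0.0015, 0, 0, 0, 5],
  [0, 0, 0.0015, 0, 0, 0, 5],
])

```text
time: 12.05
position: [0.6428, 0.0949, 0.1436]
orientation: [0.768, 0.64, 0.002, 0.001]
wrist_force: [-1.1, 0.7, 1.4]
opening: 0.0122
```

```bash
python3 - <<'E'
from h import *
go([.642,.092,.1563],79.7)
E
```

```text
t 12.05 pos [0.6428 0.0949 0.1436] yaw 79.65 open 0.0122 F [-1.1  0.7  1.4] M [ 0.02  0.31 -0.02] q7 -0.59
 shift [-0.0029 -0.0002 -0.0127] turn [ 0.17 -0.11 -0.05]
```

>>> carry_out([
  [0, -0.0002, 0.0003, 0, 0, 0, 5],
  [0, -0.0002, 0.0005, 0, 0, 0, 5],
  [0, -0.0002, 0.0005, 0, 0, 0, 5],
])

```text
time: 12.42
position: [0.6427, 0.0949, 0.1431]
orientation: [0.768, 0.64, 0.002, 0.001]
wrist_force: [0.0, 0.1, 2.4]
opening: 0.0128
```

```bash
python3 - <<'E'
from h import *
go([.642,.092,.1563],79.7)
s=r.read_camera('scene')
cv2.imwrite('pics/s6c.png',cv2.resize(s[130:230,330:430],None,fx=6,fy=6,interpolation=cv2.INTER_CUBIC))
E
```

```text
t 12.43 pos [0.6427 0.0949 0.1431] yaw 79.65 open 0.0128 F [0.  0.1 2.4] M [ 0.09  0.02 -0.01] q7 -0.59
 shift [-0.0029 -0.0001 -0.0132] turn [ 0.18 -0.11 -0.05]
```

View pics/s6c.png

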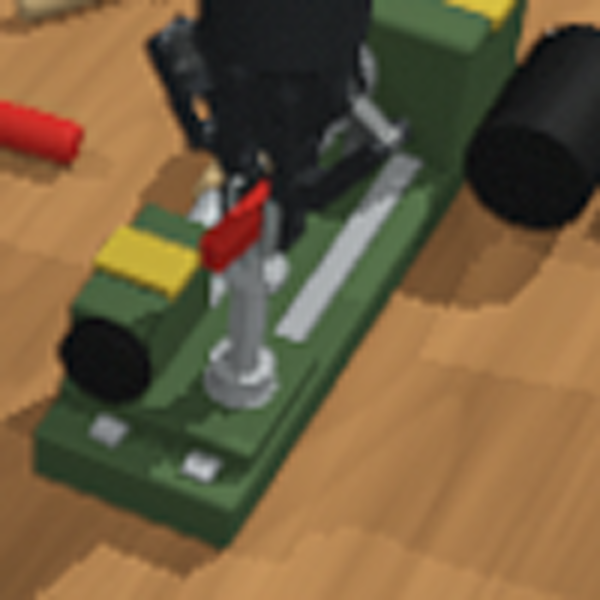

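>>> carry_out([
  [0, 0.0002, 0, 0, 0, 5, 5],
  [0, 0.0004, 0, 0, 0, 10, 5],
  [0, 0.0004, 0, 0, 0, 10, 5],
])

```text
time: 12.85
position: [0.6429, 0.0949, 0.143]
orientation: [0.821, 0.571, 0.002, 0.0]
wrist_force: [-0.2, 0.2, 3.1]
opening: 0.0129
```

```bash
python3 - <<'E'
from h import *
go([.642,.092,.1563],79.7)
E
```

```text
t 12.85 pos [0.6429 0.0949 0.143 ] yaw 69.68 open 0.0129 F [-0.2  0.2  3.1] M [0.05 0.29 0.1 ] q7 -0.74
 shift [-0.003   0.0002 -0.0133] turn [  0.15  -0.11 -10.02]
```

>>> carry_out([
  [0, -0.0001, 0, 0, 0, 5, 5],
  [-0.0001, 0.0002, 0, 0, 0, 10, 5],
  [-0.0001, 0.0002, 0, 0, 0, 10, 5],
])

```text
time: 13.22
position: [0.6432, 0.0947, 0.143]
orientation: [0.867, 0.498, 0.002, 0.0]
wrist_force: [-0.2, 0.8, 2.8]
opening: 0.0122
```

```bash
python3 - <<'E'
from h import *
go([.642,.092,.1563],79.7)
E
```

```text
t 13.22 pos [0.6432 0.0947 0.143 ] yaw 59.79 open 0.0122 F [-0.2  0.8  2.8] M [0.1  0.04 0.12] q7 -0.89
 shift [-0.0029  0.0004 -0.0133] turn [  0.15  -0.13 -19.91]
```

>>> carry_out([
  [0, 0.0002, 0, 0, 0, 5, 5],
  [-0.0001, 0.0004, 0, 0, 0, 10, 5],
  [-0.0001, 0.0004, 0, 0, 0, 10, 5],
])

```text
time: 13.6
position: [0.6435, 0.0944, 0.143]
orientation: [0.907, 0.421, 0.002, 0.0]
wrist_force: [0.9, 0.3, 3.1]
opening: 0.0126
```

```bash
python3 - <<'E'
from h import *
go([.642,.092,.1563],79.7)
E
```

```text
t 13.6 pos [0.6435 0.0944 0.143 ] yaw 49.84 open 0.0126 F [0.9 0.3 3.1] M [ 0.14 -0.1   0.11] q7 -1.05
 shift [-0.0027  0.0004 -0.0133] turn [  0.14  -0.14 -29.86]
```

Now smaller steps, watching the moment.

>>> carry_out([
  [0, 0.0001, 0, 0, 0, 3, 5],
  [0, 0.0003, 0, 0, 0, 6, 5],
  [0, 0.0003, 0, 0, 0, 6, 5],
])

```text
time: 13.98
position: [0.6437, 0.0942, 0.143]
orientation: [0.928, 0.373, 0.002, 0.0]
wrist_force: [1.1, -0.4, 3.8]
opening: 0.0129
```

```bash
python3 - <<'E'
from h import *
go([.642,.092,.1563],79.7)
E
```

```text
t 13.97 pos [0.6437 0.0942 0.143 ] yaw 43.86 open 0.0129 F [ 1.1 -0.4  3.8] M [ 0.16 -0.18  0.18] q7 -1.14
 shift [-0.0027  0.0004 -0.0133] turn [  0.13  -0.15 -35.84]
```

>>> carry_out([
  [0.0001, 0.0002, 0, 0, 0, 1.5, 5],
  [0.0001, 0.0003, 0, 0, 0, 3, 5],
  [0.0001, 0.0003, 0, 0, 0, 3, 5],
])

```text
time: 14.35
position: [0.6439, 0.094, 0.143]
orientation: [0.938, 0.347, 0.002, -0.0]
wrist_force: [-0.6, 0.8, 2.9]
opening: 0.0127
```

```bash
python3 - <<'E'
from h import *
go([.642,.092,.1563],79.7)
E
```

```text
t 14.35 pos [0.6439 0.094  0.143 ] yaw 40.65 open 0.0127 F [-0.6  0.8  2.9] M [0.25 0.03 0.18] q7 -1.19
 shift [-0.0027  0.0003 -0.0134] turn [  0.12  -0.15 -39.05]
```

>>> carry_out([
  [0.0001, 0, 0, 0, 0, 2, 5],
  [0.0001, 0.0001, 0, 0, 0, 4, 5],
  [0.0001, 0.0001, 0, 0, 0, 4, 5],
])

```text
time: 14.72
position: [0.644, 0.0939, 0.143]
orientation: [0.949, 0.314, 0.002, -0.0]
wrist_force: [-0.2, -0.2, 4.5]
opening: 0.0127
```

```bash
python3 - <<'E'
from h import *
go([.642,.092,.1563],79.7)
E
```

```text
t 14.72 pos [0.644  0.0939 0.143 ] yaw 36.6 open 0.0127 F [-0.2 -0.2  4.5] M [ 0.12 -0.01  0.17] q7 -1.25
 shift [-0.0027  0.0003 -0.0133] turn [  0.12  -0.15 -43.1 ]
```

>>> carry_out([
  [0, 0.0001, 0, 0, 0, 2, 5],
  [0, 0.0002, 0, 0, 0, 4, 5],
  [0, 0.0002, 0, 0, 0, 4, 5],
])

```text
time: 15.1
position: [0.6441, 0.0938, 0.1429]
orientation: [0.96, 0.281, 0.002, -0.0]
wrist_force: [-0.3, 0.5, 3.7]
opening: 0.0127
```

```bash
python3 - <<'E'
from h import *
go([.642,.092,.1563],79.7)
E
```

```text
t 15.1 pos [0.6441 0.0938 0.1429] yaw 32.6 open 0.0127 F [-0.3  0.5  3.7] M [ 0.12 -0.02  0.11] q7 -1.31
 shift [-0.0027  0.0004 -0.0134] turn [  0.11  -0.16 -47.1 ]
```

>>> carry_out([
  [0, 0.0001, 0, 0, 0, 2, 5],
  [0, 0.0002, 0, 0, 0, 4, 5],
  [0, 0.0002, 0, 0, 0, 4, 5],
])

```text
time: 15.48
position: [0.6443, 0.0936, 0.1429]
orientation: [0.969, 0.247, 0.002, -0.0]
wrist_force: [0.4, 1.1, 3.3]
opening: 0.0126
```

```bash
python3 - <<'E'
from h import *
go([.642,.092,.1563],79.7)
E
```

```text
t 15.47 pos [0.6443 0.0936 0.1429] yaw 28.6 open 0.0126 F [0.4 1.1 3.3] M [ 0.1  -0.05  0.14] q7 -1.38
 shift [-0.0027  0.0004 -0.0134] turn [  0.1   -0.16 -51.1 ]
```

>>> carry_out([
  [0, 0.0001, 0, 0, 0, 1, 5],
  [0, 0.0001, 0, 0, 0, 2, 5],
  [0, 0.0001, 0, 0, 0, 3, 5],
  [0, 0.0001, 0, 0, 0, 3, 5],
])

```text
time: 15.98
position: [0.6443, 0.0935, 0.1429]
orientation: [0.975, 0.222, 0.002, -0.0]
wrist_force: [-0.0, 0.3, 3.3]
opening: 0.0127
```

```bash
python3 - <<'E'
from h import *
go([.642,.092,.1563],79.7)
E
```

```text
t 15.97 pos [0.6443 0.0935 0.1429] yaw 25.63 open 0.0127 F [-0.   0.3  3.3] M [ 0.09 -0.03  0.33] q7 -1.42
 shift [-0.0027  0.0004 -0.0134] turn [  0.1   -0.16 -54.07]
```

>>> carry_out([
  [0, 0, 0, 0, 0, 0.5, 5],
  [0, 0, 0, 0, 0, 0.8, 5],
])

```text
time: 16.23
position: [0.6443, 0.0935, 0.1429]
orientation: [0.977, 0.215, 0.002, -0.0]
wrist_force: [0.1, 0.1, 4.7]
opening: 0.0128
```

```bash
python3 - <<'E'
from h import *
go([.642,.092,.1563],79.7)
E
```

```text
t 16.23 pos [0.6443 0.0935 0.1429] yaw 24.83 open 0.0128 F [0.1 0.1 4.7] M [ 0.07 -0.17  0.43] q7 -1.44
 shift [-0.0027  0.0004 -0.0134] turn [  0.1   -0.17 -54.87]
```

>>> carry_out([
  [0, 0, 0, 0, 0, 0, 5],
  [0, 0, 0, 0, 0, 0, 5],
  [0, 0, 0, 0, 0, -2, 5],
  [0, 0, 0, 0, 0, -4, 5],
])

```text
time: 16.73
position: [0.6443, 0.0936, 0.1429]
orientation: [0.968, 0.25, 0.002, -0.0]
wrist_force: [0.0, 1.0, 3.9]
opening: 0.0128
```

```bash
python3 - <<'E'
from h import *
go([.642,.092,.1563],79.7)
E
```

```text
t 16.73 pos [0.6443 0.0936 0.1429] yaw 28.99 open 0.0128 F [0.  1.  3.9] M [ 0.23 -0.01  0.01] q7 -1.37
 shift [-0.0027  0.0003 -0.0134] turn [  0.09  -0.17 -50.71]
```

>>> carry_out([
  [0, 0, -0.004, 0, 0, 0, 5],
  [0, 0, -0.01, 0, 0, 0, 5],
  [0, 0, -0.02, 0, 0, 0, 5],
  [0, 0, -0.05, 0, 0, 0, 5],
  [0, 0, -0.1, 0, 0, 0, 5],
])

```text
time: 17.35
position: [0.6432, 0.0931, 0.2435]
orientation: [0.969, 0.249, 0.0, -0.0]
wrist_force: [-0.4, -0.2, -1.7]
opening: 0.0128
```

```bash
python3 - <<'E'
from h import *
go([.4444,-.3466,.245],-16)
cv2.imwrite('pics/w7.png',r.read_camera('wrist'))
E
```

```text
t 17.35 pos [0.6432 0.0931 0.2435] yaw 28.84 open 0.0128 F [-0.4 -0.2 -1.7] M [-0.03 -0.06 -0.  ] q7 -1.35
 shift [-0.3863  0.2893 -0.002 ] turn [-4.000e-02 -4.000e-02  4.484e+01]
```

View pics/w7.png

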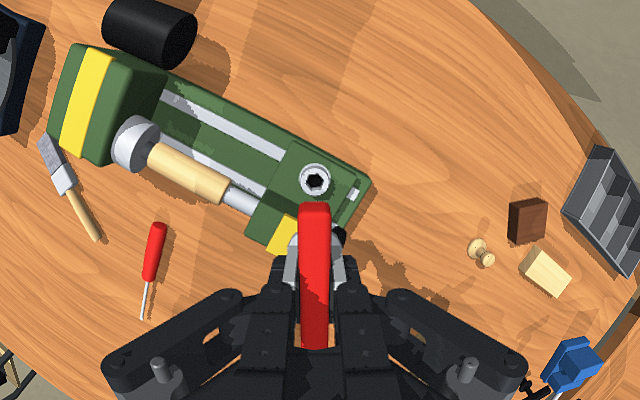

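>>> carry_out([
  [-0.386, 0.289, -0.005, 0, 0, 45, 5],
  [-0.386, 0.289, -0.005, 0, 0, 45, 5],
  [-0.386, 0.289, -0.005, 0, 0, 45, 5],
  [-0.386, 0.289, -0.005, 0, 0, 45, 5],
  [-0.386, 0.289, -0.005, 0, 0, 45, 5],
])

```text
time: 18.02
position: [0.5143, -0.193, 0.2465]
orientation: [0.99, -0.142, 0.002, -0.001]
wrist_force: [0.3, -0.9, -1.8]
opening: 0.0126
```

```bash
python3 - <<'E'
from h import *
go([.4444,-.3466,.245],-16)
E
```

```text
t 18.02 pos [ 0.5143 -0.193   0.2465] yaw -16.37 open 0.0126 F [ 0.3 -0.9 -1.8] M [-0.05 -0.07  0.01] q7 -1.55
 shift [-0.0238  0.1671  0.001 ] turn [-0.12 -0.22 -0.37]
```

>>> carry_out([
  [-0.024, 0.167, 0, -0.1, -0.2, -0.4, 5],
  [-0.024, 0.167, 0, -0.1, -0.2, -0.4, 5],
  [-0.024, 0.167, 0, -0.1, -0.2, -0.4, 5],
  [-0.024, 0.167, 0, -0.1, -0.2, -0.4, 5],
])

```text
time: 18.52
position: [0.4437, -0.3483, 0.2457]
orientation: [0.99, -0.14, -0.0, 0.0]
wrist_force: [-0.5, 0.8, -2.5]
opening: 0.0131
```

```bash
python3 - <<'E'
from h import *
r.read_camera('top')
go([.4444,-.3466,.195],-16)
st=r.state(); w=r.read_camera('wrist'); cv2.imwrite('pics/w8.png',w)
s=r.read_camera('scene')
cv2.imwrite('pics/s8c.png',cv2.resize(s[170:300,150:310],None,fx=4,fy=4,interpolation=cv2.INTER_CUBIC))
E
```

```text
t 18.57 pos [ 0.4451 -0.3462  0.2456] yaw -15.91 open 0.0126 F [-0.1  0.9 -2.2] M [ 0.02 -0.    0.02] q7 -1.22
 shift [-0.0005  0.0006  0.0506] turn [-0.    0.02  0.09]
```

View pics/w8.png

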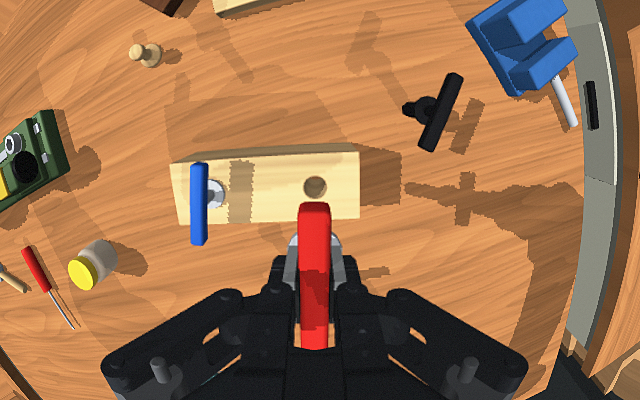

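View pics/s8c.png

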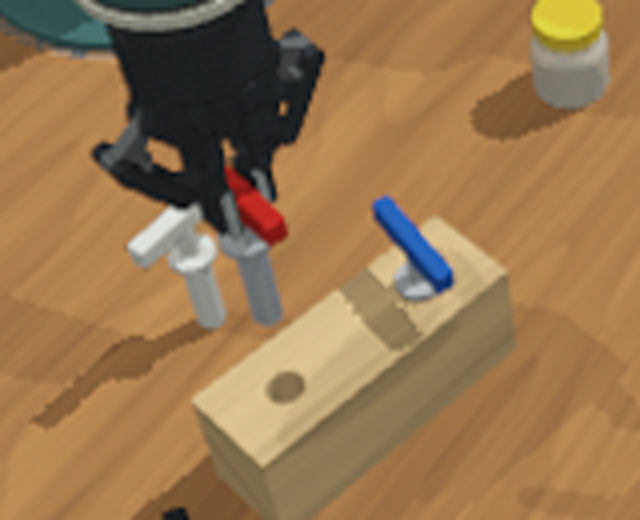

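```bash
python3 - <<'E'
from h import *
st=r.state(); Rt=R.from_quat(st['orientation']); im=cv2.imread('pics/w8.png')
c=cv2.cvtColor(im,cv2.COLOR_BGR2GRAY)[170:203,295:335]
m=(c<cv2.cvtColor(im,cv2.COLOR_BGR2GRAY)[195,345]*.8).astype(np.uint8)
cs,_=cv2.findContours(m,cv2.RETR_EXTERNAL,cv2.CHAIN_APPROX_NONE)
for q in cs:
    if cv2.contourArea(q)>100:
        e=cv2.fitEllipse(q); u,v=295+e[0][0],170+e[0][1]; h=onz('wrist',u,v,.085,st); print(e,u,v,h,'tool',Rt.inv().apply(h-st['position'])*1000)
        print(proj('scene',[h[0],h[1],.085]),proj('scene',[h[0],h[1],.156]))
print('seen in scene: hole',150+286/4-.4,170+387/4-.4,'tip',150+264/4-.4,170+316/4)
E
```

```text
((19.509292602539062, 16.87652587890625), (22.251026153564453, 23.32030487060547), 75.26174926757812) 314.50929260253906 186.87652587890625 [ 0.44340292 -0.3441014   0.085     ] tool [ -2.7240342    0.72824106 160.43412843]
(np.float64(221.92658906993069), np.float64(265.8892603274181)) (np.float64(216.98325253332072), np.float64(248.3739700987583))
seen in scene: hole 221.1 266.35 tip 215.6 249.0
```

>>> carry_out([
  [0, 0.0006, 0.03, 0, 0, 0, 5],
  [0, 0.0006, 0.06, 0, 0, 0, 5],
  [0, 0.0006, 0.07, 0, 0, 0, 5],
  [0, 0.0006, 0.078, 0, 0, 0, 5],
  [0, 0.0006, 0.084, 0, 0, 0, 5],
])

```text
time: 19.3
position: [0.4461, -0.3456, 0.1615]
orientation: [0.991, -0.137, 0.0, -0.0]
wrist_force: [0.0, 0.4, -1.8]
opening: 0.0127
```

```bash
python3 - <<'E'
from h import *
go([.4444,-.3466,.1043],-16)
E
```

```text
t 19.3 pos [ 0.4461 -0.3456  0.1615] yaw -15.73 open 0.0127 F [ 0.   0.4 -1.8] M [-0.05  0.02 -0.  ] q7 -1.21
 shift [-0.0013  0.0015  0.0572] turn [-0.   -0.01  0.27]
```

>>> carry_out([
  [-0.001, 0.0014, 0.005, 0, 0, 0, 5],
  [-0.001, 0.0014, 0.02, 0, 0, 0, 5],
  [-0.001, 0.0014, 0.035, 0, 0, 0, 5],
  [-0.001, 0.0014, 0.05, 0, 0, 0, 5],
  [-0.001, 0.0014, 0.053, 0, 0, 0, 5],
])

```text
time: 19.92
position: [0.4436, -0.3463, 0.1066]
orientation: [0.991, -0.137, -0.001, -0.001]
wrist_force: [-0.2, -0.0, -1.7]
opening: 0.013
```

```bash
python3 - <<'E'
from h import *
go([.4444,-.3466,.1043],-16)
E
```

```text
t 19.93 pos [ 0.4436 -0.3463  0.1066] yaw -15.75 open 0.013 F [-0.2 -0.  -1.7] M [ 0.01 -0.03 -0.01] q7 -1.2
 shift [0.0009 0.0001 0.0023] turn [-0.05  0.16  0.25]
```

>>> carry_out([
  [0, 0, 0.001, 0, 0, 0, 5],
  [0, 0, 0.002, 0, 0, 0, 5],
  [0, 0, 0.0025, 0, 0, 0, 5],
  [0, 0, 0.0025, 0, 0, 0, 5],
])

```text
time: 20.42
position: [0.4442, -0.3467, 0.1057]
orientation: [0.991, -0.137, -0.0, -0.0]
wrist_force: [0.1, -0.6, -1.5]
opening: 0.0127
```

```bash
python3 - <<'E'
from h import *
go([.4444,-.3466,.1043],-16)
E
```

```text
t 20.43 pos [ 0.4442 -0.3467  0.1057] yaw -15.75 open 0.0127 F [ 0.1 -0.6 -1.5] M [ 0.03 -0.04 -0.  ] q7 -1.2
 shift [ 0.0002 -0.0001  0.0014] turn [-0.01  0.04  0.25]
```

>>> carry_out([
  [0, 0, 0.001, 0, 0, 0, 5],
  [0, 0, 0.0015, 0, 0, 0, 5],
  [0, 0, 0.0015, 0, 0, 0, 5],
])

```text
time: 20.8
position: [0.4442, -0.3467, 0.1043]
orientation: [0.991, -0.137, -0.0, -0.0]
wrist_force: [-2.0, 1.2, 3.9]
opening: 0.0126
```

```bash
python3 - <<'E'
from h import *
go([.4444,-.3466,.1043],-16)
E
```

```text
t 20.8 pos [ 0.4442 -0.3467  0.1043] yaw -15.75 open 0.0126 F [-2.   1.2  3.9] M [0.28 0.34 0.06] q7 -1.2
 shift [ 0.0002 -0.0002  0.    ] turn [-0.01  0.04  0.25]
```

>>> carry_out([
  [0, 0, 0, 0, 0, 0, 30],
  [0, 0, 0, 0, 0, 0, 60],
  [0, 0, 0, 0, 0, 0, 60],
  [0, 0, 0, 0, 0, 0, 60],
])

```text
time: 21.3
position: [0.4441, -0.3466, 0.104]
orientation: [0.991, -0.137, -0.0, -0.0]
wrist_force: [0.3, 0.3, -0.2]
opening: 0.051
```

```bash
python3 - <<'E'
from h import *
go([.4444,-.3466,.1043],-16)
E
```

```text
t 21.3 pos [ 0.4441 -0.3466  0.104 ] yaw -15.75 open 0.051 F [ 0.3  0.3 -0.2] M [ 0.    0.01 -0.02] q7 -1.2
 shift [ 0.0003 -0.0001 -0.0003] turn [-0.02  0.06  0.25]
```

>>> carry_out([
  [0, 0, -0.02, 0, 0, 0, 60],
  [0, 0, -0.06, 0, 0, 0, 60],
  [0, 0, -0.1, 0, 0, 0, 60],
  [0, 0, -0.1, 0, 0, 0, 60],
  [0, 0, -0.1, 0, 0, 0, 60],
])

```text
time: 21.92
position: [0.444, -0.3465, 0.2036]
orientation: [0.991, -0.137, -0.001, -0.0]
wrist_force: [-0.3, -0.4, -0.4]
opening: 0.0511
```

```bash
python3 - <<'E'
from h import *
go([.4444,-.3466,.1043],-16)
st=r.state(); w=r.read_camera('wrist'); cv2.imwrite('pics/w9.png',w)
s=r.read_camera('scene'); cv2.imwrite('pics/s9.png',s)
for b in blobs(w,*RED,amin=500):
    if not(150<b[2][0][0]<340): continue
    q=np.array([onz('wrist',*p,.133,st)[:2] for p in b[0][:,0]],np.float32)
    (cx,cy),sz,a=cv2.minAreaRect(q*1e4); print('red',b[2][0],cx/1e4,cy/1e4,np.array(sz)/10)
# screw hex angle after turning, from w7
st7={'position':np.array([0.6432,0.0931,0.2435]),'orientation':R.from_matrix(np.array([[np.cos(.5034),np.sin(.5034),0],[np.sin(.5034),-np.cos(.5034),0],[0,0,-1]])).as_quat()}
g=cv2.cvtColor(cv2.imread('pics/w7.png'),cv2.COLOR_BGR2GRAY);k=6
c=cv2.resize(g[160:203,293:337],None,fx=k,fy=k,interpolation=cv2.INTER_CUBIC)
cs,_=cv2.findContours((c<90).astype(np.uint8),cv2.RETR_EXTERNAL,cv2.CHAIN_APPROX_NONE)
q=[q for q in cs if cv2.pointPolygonTest(q,((315-293)*k,(181-160)*k),False)>0][0]
w=np.array([onz('wrist',293+(x+.5)/k-.5,160+(y+.5)/k-.5,.067,st7)[:2] for x,y in q[:,0]]);v=w-(w.max(0)+w.min(0))/2
th=np.arctan2(v[:,1],v[:,0]);o=np.argsort(th);rr=np.hypot(*v.T);tg=np.linspace(-np.pi,np.pi,720,endpoint=False);rg=np.interp(tg,th[o],rr[o],period=2*np.pi)
print('flat normal mod60',(np.degrees(np.angle(np.sum(rg*np.exp(1j*6*tg)))/6)+30)%60,'ctr',(w.max(0)+w.min(0))/2)
E
```

```text
t 21.93 pos [ 0.444  -0.3465  0.2036] yaw -15.75 open 0.0511 F [-0.3 -0.4 -0.4] M [ 0.09 -0.03  0.03] q7 -1.21
 shift [0.0005 0.     0.0993] turn [-0.02  0.07  0.25]
red (314.0, 212.5) 0.443259033203125 -0.3467418701171875 [13.17642212 81.02563477]
flat normal mod60 36.722306477198245 ctr [0.64293635 0.09231304]
```

View pics/s9.png

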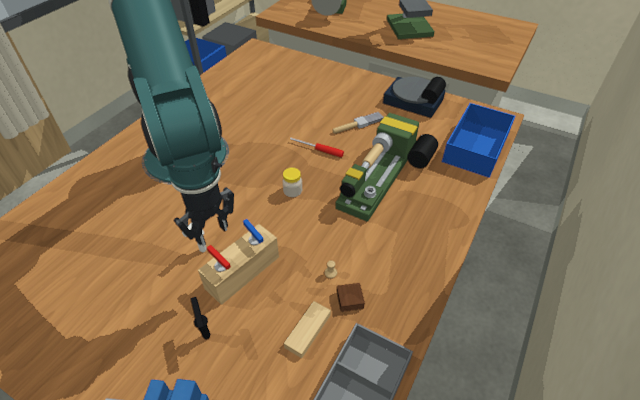

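View pics/w9.png

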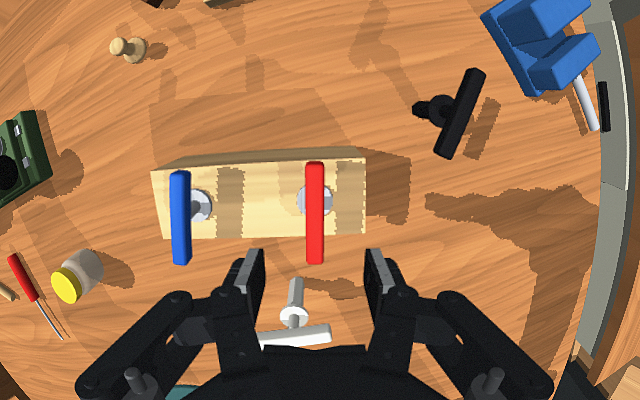

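```bash
python3 - <<'E'
from h import *
go([.643,.01,.2],60)
E
```

```text
t 22.02 pos [ 0.4438 -0.3464  0.203 ] yaw -15.75 open 0.0512 F [ 0.4 -0.   0.1] M [ 0.03  0.01 -0.02] q7 -1.21
 shift [ 0.095  -0.3971  0.0031] turn [ -0.14   0.09 -75.75]
```

>>> carry_out([
  [0, 0, -0.02, 0, 0, -5, 60],
  [0.095, -0.397, -0.02, 0, 0, -105.7, 60],
  [0.095, -0.397, -0.02, 0, 0, -105.7, 60],
  [0.095, -0.397, -0.02, 0, 0, -105.7, 60],
  [0.095, -0.397, -0.02, 0, 0, -105.7, 60],
])

```text
time: 22.65
position: [0.5666, -0.1266, 0.2232]
orientation: [0.96, 0.28, -0.001, -0.001]
wrist_force: [1.6, -0.7, 0.7]
opening: 0.0512
```

```bash
python3 - <<'E'
from h import *
go([.643,.01,.2],90)
E
```

```text
t 22.65 pos [ 0.5666 -0.1266  0.2232] yaw 32.56 open 0.0512 F [ 1.6 -0.7  0.7] M [-0.1  -0.    0.01] q7 -0.89
 shift [ 0.1379 -0.074   0.0232] turn [-1.300e-01  1.000e-02 -5.744e+01]
```

>>> carry_out([
  [0.138, -0.074, 0.02, 0, 0, -57.4, 60],
  [0.138, -0.074, 0.02, 0, 0, -57.4, 60],
  [0.138, -0.074, 0.02, 0, 0, -57.4, 60],
  [0.138, -0.074, 0.02, 0, 0, -57.4, 60],
  [0.138, -0.074, 0.02, 0, 0, -57.4, 60],
])

```text
time: 23.28
position: [0.6432, 0.0083, 0.2026]
orientation: [0.729, 0.684, -0.001, -0.001]
wrist_force: [-0.6, -0.4, 0.2]
opening: 0.0511
```

>>> carry_out([
  [0, 0, 0.02, 0, 0, -4, 60],
  [0, 0, 0.05, 0, 0, -4, 60],
  [0, 0, 0.072, 0, 0, -4, 60],
  [0, 0, 0.072, 0, 0, -4, 60],
])

```text
time: 23.78
position: [0.6422, 0.0077, 0.1298]
orientation: [0.707, 0.707, -0.001, -0.002]
wrist_force: [0.3, -0.0, 0.6]
opening: 0.0512
```

```bash
python3 - <<'E'
from h import *
go([.643,.01,.125],90)
st=r.state(); ims=[r.read_camera('wrist') for i in range(4)]; im=np.mean(ims,0).astype(np.uint8)
u0,v0=proj('wrist',[.6423,.092,.067],st); u0,v0=int(u0),int(v0)
d=np.load('w1.npy',allow_pickle=True).item()
def ang(im,st,u0,v0):
    g=cv2.cvtColor(im,cv2.COLOR_BGR2GRAY);k=6;a,b=u0-38,v0-38
    c=cv2.resize(g[b:b+76,a:a+76],None,fx=k,fy=k,interpolation=cv2.INTER_CUBIC)
    cs,_=cv2.findContours((c<90).astype(np.uint8),cv2.RETR_EXTERNAL,cv2.CHAIN_APPROX_NONE)
    q=[q for q in cs if cv2.pointPolygonTest(q,(38*k,38*k),False)>0][0]
    w=np.array([onz('wrist',a+(x+.5)/k-.5,b+(y+.5)/k-.5,.067,st)[:2] for x,y in q[:,0]])
    M=cv2.moments((w*1e5).astype(np.float32).reshape(-1,1,2)); ctr=np.array([M['m10'],M['m01']])/M['m00']/1e5
    v=w-ctr;th=np.arctan2(v[:,1],v[:,0]);o=np.argsort(th);rr=np.hypot(*v.T);tg=np.linspace(-np.pi,np.pi,720,endpoint=False);rg=np.interp(tg,th[o],rr[o],period=2*np.pi)
    print('flat normal mod60',(np.degrees(np.angle(np.sum(rg*np.exp(1j*6*tg)))/6)+30)%60,ctr)
ang(d['im'],d['st'],315,96); ang(im,st,u0,v0)
cv2.imwrite('pics/w10c.png',cv2.resize(im[v0-40:v0+40,u0-50:u0+50],None,fx=7,fy=7,interpolation=cv2.INTER_CUBIC))
E
```

```text
t 23.77 pos [0.6422 0.0077 0.1298] yaw 89.94 open 0.0512 F [ 0.3 -0.   0.6] M [-0.    0.    0.02] q7 -0.25
 shift [0.0023 0.0009 0.0048] turn [-0.28 -0.05 -0.06]
flat normal mod60 19.688161331686086 [0.64190029 0.09205758]
flat normal mod60 37.39806383374635 [0.6409566  0.09182184]
```

View pics/w10c.png

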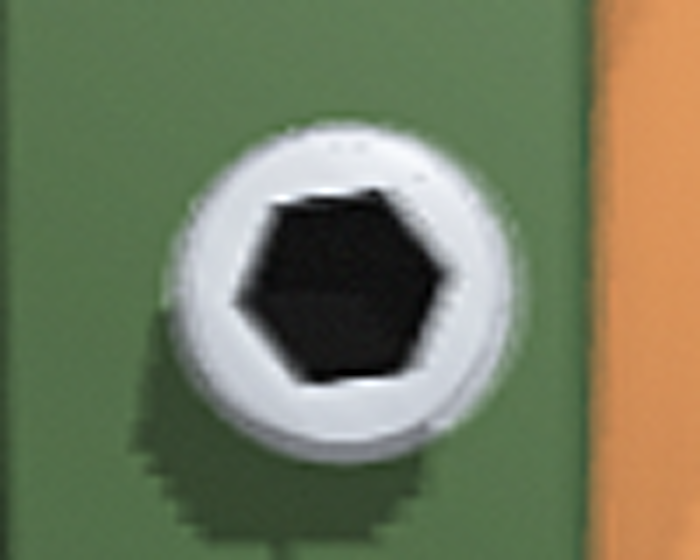

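```bash
python3 - <<'E'
from h import *
for n in('w3','w4','w7','w8'):
    im=cv2.imread(f'pics/{n}.png'); b=max([b for b in blobs(im,*RED,amin=500) if b[2][0][0]>250],key=lambda b:b[1])
    m=np.zeros(im.shape[:2],np.uint8); cv2.drawContours(m,[b[0]],-1,255,-1)
    rows=range(225,300,3); 
    E=[(y,np.flatnonzero(m[y,290:340]).min()+290,np.flatnonzero(m[y,290:340]).max()+290) for y in rows]
    E=np.array(E); pl=np.polyfit(E[:,0],E[:,1],1)[0];pr=np.polyfit(E[:,0],E[:,2],1)[0];pm=np.polyfit(E[:,0],(E[:,1]+E[:,2])/2,1)[0]
    print(n,np.degrees([pl,pr,pm]).round(2))
E
```

```text
w3 [ 2.16 -1.94  0.11]
w4 [ 2.69 -1.62  0.54]
w7 [ 2.1  -2.    0.05]
w8 [ 2.2  -1.84  0.18]
```

>>> carry_out([
  [0, 0, -0.05, 0, 0, 0, 60],
  [0, 0, -0.1, 0, 0, 0, 60],
  [0, 0, -0.1, 0, 0, 0, 60],
  [0, 0, -0.1, 0, 0, 0, 60],
])

```text
time: 24.48
position: [0.6434, 0.0076, 0.2323]
orientation: [0.708, 0.707, 0.0, -0.0]
wrist_force: [-0.9, -0.2, -0.4]
opening: 0.0512
```

```bash
python3 - <<'E'
from h import *
t=r.read_camera('top'); a=cv2.imread('pics/top0.png'); cv2.imwrite('pics/t11.png',t)
go([.643,.01,.2],90)
for im in(a,t):
    for nm,c in(('red',RED),('blue',BLUE),('yel',YEL)):
        print(nm,[tuple(np.round(b[2][0],1)) for b in blobs(im,*c,amin=30)])
E
```

```text
t 24.52 pos [0.6432 0.0076 0.2315] yaw 89.93 open 0.0517 F [-0.1 -0.3 -0.2] M [-0.07  0.02 -0.01] q7 -0.22
 shift [ 0.0024 -0.0001  0.0315] turn [-0.09 -0.02 -0.07]
red [(np.float64(226.7), np.float64(255.5)), (np.float64(418.6), np.float64(243.5))]
blue [(np.float64(382.3), np.float64(235.9)), (np.float64(511.3), np.float64(210.6)), (np.float64(141.5), np.float64(123.5))]
yel [(np.float64(293.0), np.float64(257.0)), (np.float64(272.5), np.float64(199.0)), (np.float64(187.4), np.float64(190.0))]
red [(np.float64(227.0), np.float64(255.5)), (np.float64(418.4), np.float64(243.4))]
blue [(np.float64(382.4), np.float64(236.0)), (np.float64(511.3), np.float64(210.6)), (np.float64(141.5), np.float64(125.5))]
yel [(np.float64(288.9), np.float64(257.4)), (np.float64(272.5), np.float64(198.5)), (np.float64(187.5), np.float64(190.0))]
```

View pics/t11.png

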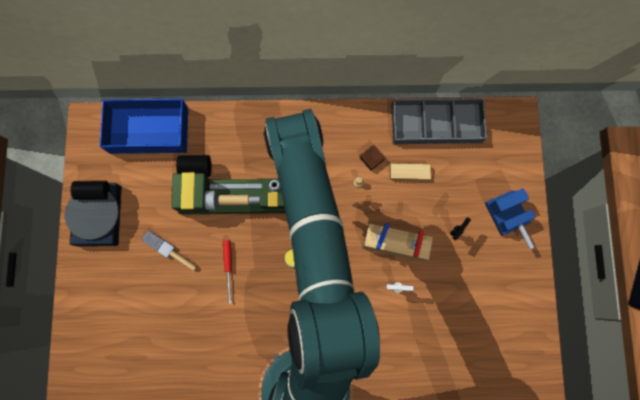

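The top view shows both keys where they started, red at (418,243) and blue at (382,236). The bystanders are in place too. The jar at (289,257) is partly hidden by the arm, which explains its apparent 4 px shift. I'm handing in.

```bash
python3 -c "
from plant import r
print(r.sign_off())"
```

```text
the job is handed in; nothing more can be done
None
```

I clamped the tailstock with the red key, put the key back in its own hole, let go, and handed the job in at about 24.5 s. No verdict was reported.

- **Seating:** I read the socket's angle from the wrist camera before picking up the key. The first two tries stopped at the pilot, so I lifted slightly, shifted about 0.8 mm, and the key then went down to the floor. The net push on the screw stayed at about 8 N or less.
- **Turning:** The moment ran at 0.10–0.18 N m, then rose to 0.43 N m at the stop. I held it there, backed off 4° to unload the key, and lifted out.
- **Key and stand:** The bar measured within 0.4 mm of where it started, with its collar on the block and the gripper clear.
- **Bystanders:** Everything is where it was in the top view. The jar was partly hidden by the arm, so I judged it unmoved from the scene view.
- **One disagreement:** The hexagon in the pictures turned about 42° (0.74 rad), while the tool turned 55°. The 5° of play and some give in the grip explain most of that gap; a couple of degrees are left over. That the screw is tight rests on the rise in moment, because the joint itself cannot be read.

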